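# Set the tactile stimulus wheel and lock it

## Task

Unlock the stimulus wheel by turning its key clockwise to the stop, then, with the key left there, spin the wheel by hand until its raised nub is at the very top and let go of the wheel. Lock it again by turning the key all the way back, which is the only position where the key comes out, then take the key out and put it in the square steel key box. Leave everything else on the bench where it is.

Things in the scene. Friction and masses are not known exactly. Their poses are not given: they have to be found in the camera images.
- lock_mouth (a point): Centre of the keyhole in the steel face plate (60 x 60 x 6 mm) on the fixed grey stimulus unit, a box 130 x 290 x 60 mm; this point is level with its top, 60 mm over the bench. It has the unit's axes: x across the box, y along it, z up. The keyhole is a 17 mm opening with one slot 11 mm wide out to 21 mm on +x. Two posts 16 mm high stand on the box at x = +-42, y = +75 mm from here.
- key_switch (a joint): Angle of the lock cylinder (rad). 0: locked, the only place where the key comes out (bit under the slot). Grows as the key turns clockwise seen from above, to the stop at 1.57: unlocked. Starts at 0, has light friction (0.04 N m), stays where it is left; the key has 0.05 rad of play in it. Locked, a brake in the box holds the wheel fast; unlocked, the wheel is free.
- key_bow (a point): Centre of the key's bow, a flat dark steel plate 46 mm wide (key's x) x 10 mm thick (key's y) x 42 mm high (key's z), gripped across its thickness. The key starts in the lock, upright, its collar on the face plate, this point 33 mm above lock_mouth and 75 mm above the key's foot, its x along the unit's x. Lifted 45 mm it is clear of the lock.
- key_foot (a point): Lower end of the key, on its axis. The key is 96 mm long, about 0.12 kg: shaft 14 mm in diameter, a 26 mm collar at 42 to 48 mm above the foot, and one bit at 20 to 32 mm above the foot, 7 mm thick, that stands out to 18 mm along the key's +x. Turned away from home, the bit is caught under the face plate.
- wheel_axle (a point): Centre of the wheel, 100 mm over the bench, on the same unit, 155 mm along its +y from lock_mouth; the point has the unit's axes. White upright disc, radius 65 mm, 20 mm thick, axle along x, so its top moves along y. Its flanks are free but for cheeks 26 mm wide (y) that reach 13 mm above the axle and 22 mm out in x; its lowest part dips into the box.
- wheel (a joint): Angle of the wheel (rad, endless): 0, or any whole number of turns, when the nub is at the top; grows as the top of the wheel moves towards the unit's -y (towards the lock). At angle q the nub lies at y = -69 mm sin q, z = 69 mm cos q from the axle. Light friction (about 0.012 N m): it stays where it is left.
- wheel_nub (a point): The single raised nub on the wheel's rim, 14 mm long, 20 mm wide (as the rim), standing 8 mm proud; this point lies in its middle, 69 mm from the axle. It starts somewhere on the lower part of the wheel, mostly hidden by the box.
- wheel_top (a point): Fixed point straight above the axle, 69 mm up: where the nub must come.
- keybox_in (a point): Centre of the inner floor (4 to 5 mm over the bench) of the key box: an open square steel box, 98 x 98 mm outside, walls 4 mm thick and 72 mm high, inner width 90 mm. It stands loose on the bench (0.6 kg). The key, 96 mm long, may stand, lean or lie in it.
- pot: Bystander: round steel pot, 92 mm across, 85 mm high; origin under its centre.
- tray: Bystander: low open steel tray, 120 x 90 x 30 mm; origin under its centre.
- jar: Bystander: white lidded jar, 72 mm across, 120 mm high, close behind the unit; origin under its centre.
- tape: Bystander: paper tape roll lying flat, 90 mm across, 25 mm high, in front of the unit; origin under its centre.
- module: Bystander: pale grey instrument module, 50 x 110 x 70 mm (x, y, z), close behind the unit; origin under its centre.
- meter: Bystander: grey hand meter lying flat, 45 x 100 x 30 mm, in front of the unit; origin under its centre.
- driver: Bystander: screwdriver, 160 mm long, lying on the bench.
Things that resemble listed ones, but are neither listed nor needed, are in the scene too. What is shaped like the part that bears key_bow but green or orange is not meant.

How it is judged:
By the outcome, as a careful person would: the job done as asked, in the order asked, and still so for the second after the job is handed in, with the robot touching nothing.
It also fails if it takes over 67 s, if anything falls off the work surface, if the arm or the gripper's body presses on something with over 40 N, if the wrist force passes 120 N, or if a joint passes its speed limit or range.

## Robot

A 6-joint arm with a two-finger parallel gripper is mounted at the origin on the work surface. World frame = base frame: x ahead of the robot, y to its left, z up, the work surface at z = 0. Lengths are in mm, angles in rad, forces in N, time in s.
With the tool pointing down it reaches from about 375 to 750 mm from the base axis. Payload 9 kg.
Tool frame: the origin (TCP) lies between the finger pads; the fingertips stand 19 mm ahead of it and the grasp point (between the pads) is the TCP; z points along the fingers, y is the direction in which the jaws open and shut (so a half turn about z gives the same grasp; the last joint's range is limited). The gripper opens to 85 mm and grips with 20 to 120 N. Pads are 22 mm wide; open, the fingers measure 114 mm over their backs; the gripper's body (76 mm by 85 mm) begins 54 mm behind the grasp point. The pads swing forward as they close: fully open they stand 13 mm farther back than shut.
Start: joints at [-1.436, 0.104, 0.097, 1.564, 0, 1.353], TCP at [207.327, -563.075, 217.031] pointing down, gripper open.
Joint ranges: [-2.99, 2.99], [-0.84, 1.86], [-1.1, 1.16], [-1.84, 2.11], [-1.51, 1.56], [-3.14, 3.14]. Speed limits (rad/s): [2.22, 2.22, 2.57, 3.14, 3.14, 3.14].

## Interface

Orientations are given as [roll, pitch, yaw] about the fixed x, y, z axes, in that order (R = Rz(yaw) Ry(pitch) Rx(roll)).
In Python, from workcell import bot gives the robot as it stands.
- The arm moves only by the tool send_rows, never from a script. Its argument "moves" is one flat list of numbers, 7 for each row, row after row: the closure in counts, from 0 (fully open) to 255 (shut), then the shift along the tool's x, y, z in units of 25 mm (1.0 is 25 mm), then the turn, a rotation vector about the tool's x, y, z in units of 5 degrees (1.0 is 5 degrees). A call has 1 to 8 rows; each row is the pose to reach, as a shift and turn from the pose commanded when the call began, along the tool's axes at that moment; what a row does not reach only later rows make up. A row lasts 1/10 s, in which the tool goes at most 50 mm and 8.59 degrees, less where a joint would pass 70% of its speed; a pose out of reach is approached as far as the arm can. A call with a gripper value outside its range is refused whole. The fingers move at their own pace and stop on an object; "grip_force" is the grip in N (left out, the last holds). Time passes only in rows, so rows that repeat a pose let the fingers close. It gives the time, the measured TCP pose, the force and the opening at its end, in the units of the state.
- bot.get_obs(): the state, without advancing time (a new reading comes with each control period).
- bot.capture(name): name is "scene" or "top" or "wrist"; returns the picture (400x640x3 uint8, red, green, blue); there is no depth.
- bot.calibration(name): a dict with "fx", "fy", "cx", "cy" (pixels), "R" (3x3) and "t" (3): a world point X has camera coordinates R X + t. Camera axes: x right, y down, z forward; pixel columns grow to the right and rows downward; lengths in mm; the calibration is good to about 2 mm. A picture is of the moment at which its call begins: read the wrist's pose just before it. calibration takes no time and is no camera call; for the wrist camera it gives the pose at the moment of the call.
- bot.sign_off(): hands the job in, once; it reports no verdict.
The state is a dict: "clock": time; "joint_pos": joint angles; "joint_vel": joint speeds; "tau": joint torques, N m; "eef_pos": TCP position; "eef_rot": TCP orientation; "force": force on the tool from outside, world axes, zero at the start; "moment": the same for the moment, N m; "gripper_width": finger opening in mm.
Only numpy, scipy, OpenCV 4.12 (cv2) and the standard library are available. Lean on these libraries where they do the work, as an engineer would, in place of code of your own. Each camera call takes 0.05 s, during which the arm holds its last target.

## Working session

There is one attempt and no reset: what is moved stays moved. The work goes in short steps, Python scripts to look and compute and a tool call to move; the robot and the scene stay as the last step left them, time stands still between calls to the robot, and variables do not carry over. Pictures are saved under pics/ and viewed, and the job is handed in when it is done.

Besides the shell and the picture viewer there is one more tool, called after "Request:" by a JSON object that holds its "name" and its "arguments", one argument or row to a line. send_rows: Moves the arm, as the interface text tells. Its arguments: {"type":"object","properties":{"moves":{"type":"array"},"grip_force":{"type":"number"}},"required":["moves"]}

```bash
ls -la; mkdir -p pics; python3 - <<'E'
from workcell import bot
import cv2,numpy as np
for n in ["scene","top","wrist"]:
    im=bot.capture(n); cv2.imwrite(f"pics/{n}0.png",im[:,:,::-1])
    c=bot.calibration(n); print(n,{k:np.round(v,3).tolist() for k,v in c.items()})
print(bot.get_obs())
E
```

```text
total 12
drwxr-xr-x  3 agent agent 4096 Dec  7 02:29 .
drwxr-xr-x 23 root  root  4096 Dec  7 02:29 ..
drwxr-xr-x  2 agent agent 4096 Dec  7 02:29 pics
scene {'fx': 473.835, 'fy': 473.835, 'cx': 316.203, 'cy': 199.75, 'R': [[0.838, 0.546, -0.021], [0.309, -0.505, -0.806], [-0.451, 0.669, -0.591]], 't': [-443.964, -76.369, 1386.88]}
top {'fx': 429.163, 'fy': 429.163, 'cx': 311.9, 'cy': 204.18, 'R': [[0.025, -0.999, -0.021], [-0.982, -0.02, -0.188], [0.188, 0.025, -0.982]], 't': [5.558, 545.825, 1087.097]}
wrist {'fx': 347.129, 'fy': 347.129, 'cx': 319.202, 'cy': 197.357, 'R': [[0.346, -0.938, -0.001], [-0.893, -0.33, 0.305], [-0.287, -0.104, -0.952]], 't': [-600.327, -39.374, 379.307]}
{'clock': 0.15, 'joint_pos': array([-1.43569066e+00,  1.04539908e-01,  9.66745263e-02,  1.56387060e+00,
        1.26607293e-05,  1.35309627e+00]), 'joint_vel': array([-0.00030415, -0.00095223,  0.00318656, -0.00104958, -0.00047694,
       -0.00077902]), 'tau': array([ 3.47321467e-03, -5.57358992e+01,  5.04004455e+01,  1.26667618e-02,
       -2.69167685e-04,  3.62911322e-06]), 'eef_pos': array([ 207.29868764, -562.79422066,  216.42861208]), 'eef_rot': array([-3.14067791e+00, -2.15313193e-04,  3.52805614e-01]), 'force': array([-0.22563722,  0.30356597, -0.58801892]), 'moment': array([ 0.06330863, -0.00038823,  0.01280296]), 'gripper_width': 85.11282498854312}
```

View pics/scene0.png

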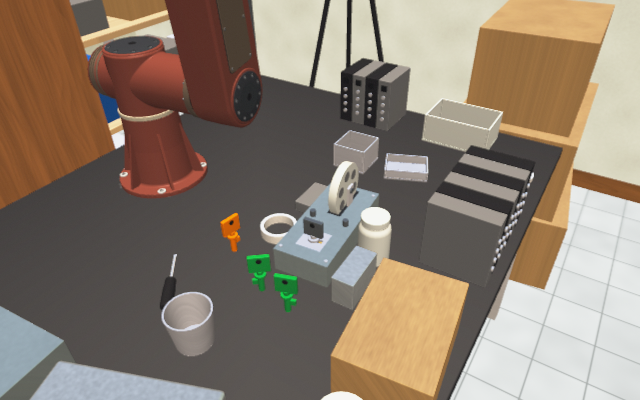

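View pics/top0.png

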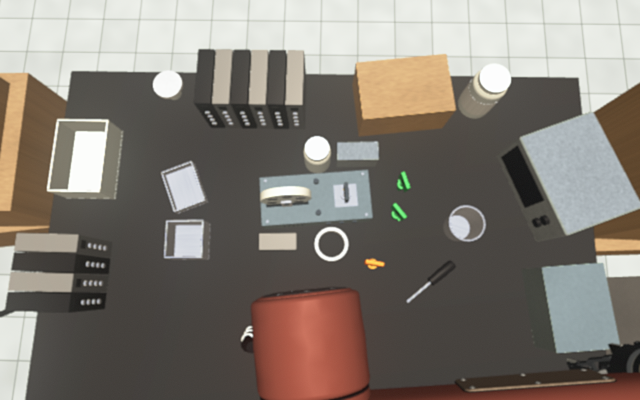

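View pics/wrist0.png

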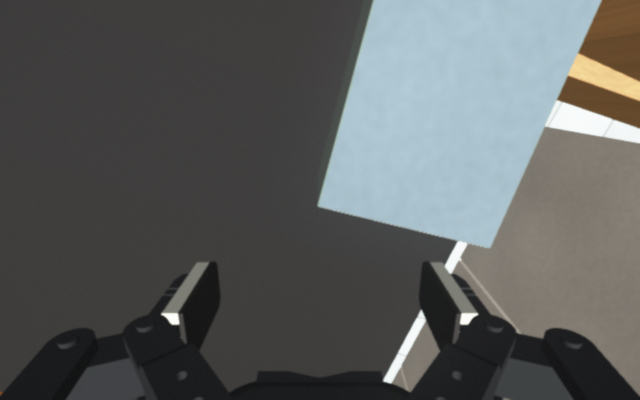

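The dark key is in the lock at about (346,192) in the top picture and (313,228) in the scene picture. The lookalikes are two green keys at top (404,181) and (399,212), and an orange one at (374,264). For the key box, the candidates are the square open box at top (187,240), the low tray at (184,187), the pot at (465,224) and the large pale bin at (87,158). The next step is close crops.

```bash
python3 - <<'E'
import cv2
t=cv2.imread("pics/top0.png"); s=cv2.imread("pics/scene0.png")
cv2.imwrite("pics/topc.png",cv2.resize(t[150:270,250:390],None,fx=5.5,fy=5,interpolation=cv2.INTER_CUBIC)[:600,:800])
cv2.imwrite("pics/topc.png",cv2.resize(t[160:260,250:390],None,fx=5.5,fy=5.5,interpolation=cv2.INTER_CUBIC))
cv2.imwrite("pics/scenec.png",cv2.resize(s[145:295,260:420],None,fx=4,fy=4,interpolation=cv2.INTER_CUBIC))
cv2.imwrite("pics/boxc.png",cv2.resize(t[150:270,150:220],None,fx=5,fy=5,interpolation=cv2.INTER_CUBIC))
E
```

```text
(no output)
```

View pics/topc.png

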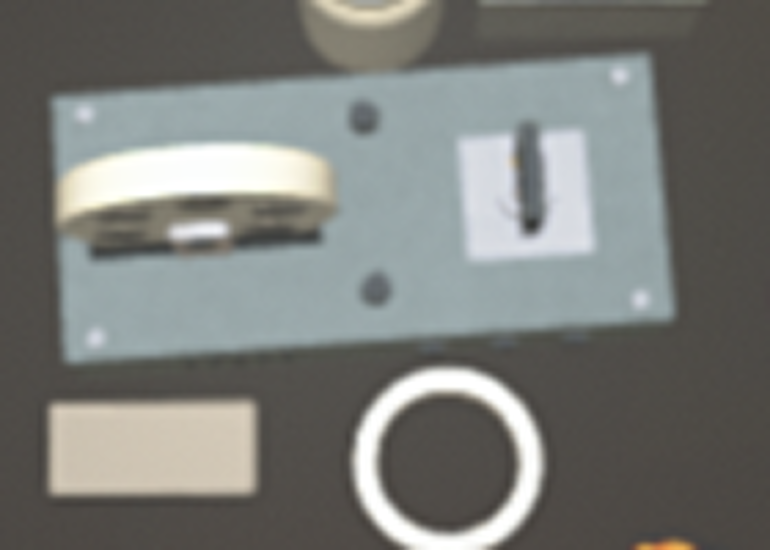

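View pics/scenec.png

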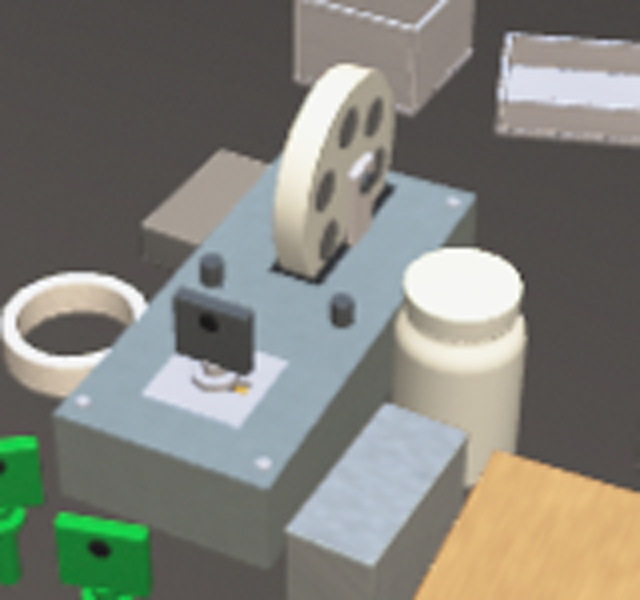

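View pics/boxc.png

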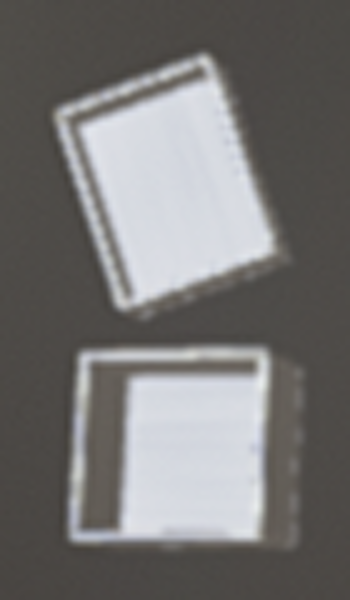

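```bash
cat > h.py <<'E'
import numpy as np,cv2
from workcell import bot
from scipy.spatial.transform import Rotation as R
def ray(n,p,z,c=None):
    c=c or bot.calibration(n); Rm=np.array(c["R"]);t=np.array(c["t"])
    d=Rm.T@np.array([(p[0]-c["cx"])/c["fx"],(p[1]-c["cy"])/c["fy"],1]); o=-Rm.T@t
    return (o+d*(z-o[2])/d[2])
def proj(n,X,c=None):
    c=c or bot.calibration(n); q=np.array(c["R"])@np.array(X)+np.array(c["t"])
    return np.array([c["cx"]+c["fx"]*q[0]/q[2],c["cy"]+c["fy"]*q[1]/q[2]])
E
python3 - <<'E'
from h import *
T=lambda x,y:(x/5.5+250-.4,y/5.5+160-.4)
S=lambda x,y:(x/4+260-.4,y/4+145-.4)
B=lambda x,y:(x/5+150-.4,y/5+150-.4)
P=lambda *a:print(a[0],np.round(a[1],1))
for q in [(52,97),(650,54),(675,318),(65,362)]: P("unit top",ray("top",T(*q),60))
for q in [(459,138),(583,130),(597,250),(470,260)]: P("plate top",ray("top",T(*q),60))
for q in [(57,410),(270,487),(475,195)]: P("unit scene",ray("scene",S(*q),60))
for q in [(143,392),(238,427),(287,365),]: P("plate scene",ray("scene",S(*q),60))
for q in [(85,113),(620,76),(640,299),(96,338)]: P("screw top",ray("top",T(*q),60))
for q in [(83,401),(263,463),(454,202)]: P("screw scene",ray("scene",S(*q),60))
for q in [(364,115),(376,287)]: P("post top",ray("top",T(*q),76))
for q in [(212,260),(343,300)]: P("post sc",ray("scene",S(*q),76))
for q in [(84,352),(267,352),(263,542),(73,542)]: P("box top",ray("top",B(*q),72))
for q in [(529,128),(530,225)]: P("bow top",ray("top",T(*q),114))
for q in [(60,110),(209,58),(280,258),(122,308)]: P("tray top",ray("top",B(*q),30))
c=bot.calibration("scene")
print(-np.array(c["R"]).T@c["t"])
c=bot.calibration("top")
print(-np.array(c["R"]).T@c["t"])
E
```

```text
unit top [614.4 160.9  60. ]
unit top [ 641.6 -129.    60. ]
unit top [ 512.1 -140.9   60. ]
unit top [484.7 148.5  60. ]
plate top [597.9 -37.1  60. ]
plate top [603.  -96.8  60. ]
plate top [ 544.2 -103.8   60. ]
plate top [538.1 -43.3  60. ]
unit scene [ 511.5 -137.6   60. ]
unit scene [ 641.1 -126.8   60. ]
unit scene [612.6 159.8  60. ]
plate scene [ 542.7 -100.9   60. ]
plate scene [602.3 -97.2  60. ]
plate scene [598.  -40.1  60. ]
screw top [606.7 144.5  60. ]
screw top [ 630.3 -114.5   60. ]
screw top [ 520.9 -124.3   60. ]
screw top [496.6 134.2  60. ]
screw scene [ 519.1 -124.2   60. ]
screw scene [ 628.5 -113.6   60. ]
screw scene [604.9 146.3  60. ]
post top [604.4   8.8  76. ]
post top [521.3   1.2  76. ]
post sc [521.3   1.   76. ]
post sc [605.2   8.8  76. ]
box top [491.9 395.7  72. ]
box top [493.9 299.8  72. ]
box top [395.7 294.7  72. ]
box top [393.4 392.6  72. ]
bow top [590.3 -67.8 114. ]
bow top [544.8 -68.7 114. ]
tray top [632.9 436.7  30. ]
tray top [664.2 356.1  30. ]
tray top [552.  308.3  30. ]
tray top [522.6 392.6  30. ]
[1020.27211231 -723.56392836  749.58109548]
[ 331.66454938  -10.57315767 1170.30861593]
```

```bash
cat >> h.py <<'E'
LOCK=np.array([570.2,-70.0,60.]); YAW=0.0936
UX=np.array([np.cos(YAW),np.sin(YAW),0]);UY=np.array([-np.sin(YAW),np.cos(YAW),0]);UZ=np.array([0,0,1.])
AX=LOCK+155*UY+40*UZ
BOX=np.array([443.7,345.7,4.5])
def pose():
    o=bot.get_obs(); return np.array(o["eef_pos"]),R.from_euler("xyz",o["eef_rot"]),o
def down(yaw): return R.from_euler("xyz",[np.pi,0,yaw])
def rel(p,r,p0=None,r0=None):
    if p0 is None: p0,r0,_=pose()
    s=r0.inv().apply(np.array(p)-p0)/25; w=np.degrees((r0.inv()*r).as_rotvec())/5
    return np.round(np.r_[s,w],3).tolist()
E
python3 - <<'E'
from h import *
p,r,o=pose()
c=bot.calibration("wrist"); cp=-np.array(c["R"]).T@c["t"]
print("cam in tool",r.inv().apply(cp-p), r.inv().as_matrix()@np.array(c["R"]).T)
print(AX)
print(rel([570.2,-70,200],down(YAW+np.pi)))
print(proj("top",[207,-563,217]), ray("top",(548,264),0),ray("top",(317,145),120),ray("top",(400,212),40),ray("top",(404,181),40))
E
```

```text
cam in tool [  78.34684588    0.97090228 -155.88097596] [[ 1.34753216e-04 -9.52197863e-01 -3.05481932e-01]
 [ 9.99999826e-01  3.03785444e-04 -5.05793114e-04]
 [ 5.74416087e-04 -3.05481811e-01  9.52197739e-01]]
[555.71317472  84.32152116 100.        ]
[20.433, -13.481, 0.674, 0.002, -0.016, -33.03]
[583.53765597 353.7333548 ] [ 405.75568364 -616.18489043    0.        ] [686.99527435   7.02824762 120.        ] [ 531.5269311  -216.69629163   40.        ] [ 616.66388124 -228.60666209   40.        ]
```

Request:
{"name": "send_rows", "arguments": {
  "moves": [0,20.4,-13.5,0.7,0,0,-33,0,20.4,-13.5,0.7,0,0,-33,0,20.4,-13.5,0.7,0,0,-33,0,20.4,-13.5,0.7,0,0,-33,0,20.4,-13.5,0.7,0,0,-33,0,20.4,-13.5,0.7,0,0,-33,0,20.4,-13.5,0.7,0,0,-33,0,20.4,-13.5,0.7,0,0,-33]
}}

```text
clock: 0.95
eef_pos: [444.8, -238.9, 205.5]
eef_rot: [3.141, 0.0, 1.559]
force: [0.7, -0.8, -0.2]
gripper_width: 85.6
```

```bash
python3 - <<'E'
from h import *
p,r,o=pose(); print(p,o["eef_rot"],o["clock"],o["force"]); print(rel([570.2,-70,200],down(YAW+np.pi)))
E
```

```text
[ 444.7693466  -238.90746486  205.45245418] [3.14142391e+00 2.19665497e-04 1.55877360e+00] 0.95 [ 0.6808705  -0.78979035 -0.21346373]
[6.816, 4.936, 0.217, -0.001, 0.004, -19.21]
```

Request:
{"name": "send_rows", "arguments": {
  "moves": [0,6.5,4.9,0.2,0,0,-19,0,6.5,4.9,0.2,0,0,-19,0,6.5,4.9,0.2,0,0,-19,0,6.5,4.9,0.2,0,0,-19,0,6.5,4.9,0.2,0,0,-19,0,6.5,4.9,0.2,0,0,-19,0,6.5,4.9,0.2,0,0,-19,0,6.5,4.9,0.2,0,0,-19]
}}

```text
clock: 1.75
eef_pos: [569.3, -80.2, 200.1]
eef_rot: [-3.141, -0.001, 2.759]
force: [-0.3, -0.6, 0.2]
gripper_width: 85.7
```

```bash
python3 - <<'E'
from h import *
p,r,o=pose(); print(p,o["eef_rot"],o["clock"],o["force"]); print(rel([570.2,-70,200],down(YAW+np.pi)))
E
```

```text
[569.2763226  -80.2015128  200.09533467] [-3.14141868e+00 -7.60447080e-04  2.75949461e+00] 1.75 [-0.27118656 -0.55594488  0.16780177]
[0.118, 0.392, 0.004, 0.0, -0.009, -5.451]
```

Request:
{"name": "send_rows", "arguments": {
  "moves": [0,0.1,0.35,0,0,0,-4.8,0,0.1,0.35,0,0,0,-4.8,0,0.1,0.35,0,0,0,-4.8,0,0.1,0.35,0,0,0,-4.8,0,0.1,0.35,0,0,0,-4.8,0,0.1,0.35,0,0,0,-4.8]
}}

```text
clock: 2.35
eef_pos: [570.3, -71.5, 200.4]
eef_rot: [-3.142, -0.0, -3.114]
force: [-0.2, -0.6, -1.1]
gripper_width: 85.5
```

```bash
python3 - <<'E'
from h import *
p,r,o=pose(); print(p,o["eef_rot"],o["clock"],o["force"]); print(rel([570.2,-70,200],down(YAW+np.pi)))
c=bot.calibration("wrist"); cv2.imwrite("pics/w1.png",bot.capture("wrist")[:,:,::-1])
for z in (60,): print("lock",proj("wrist",LOCK,c))
for z in (72,93,114): print("bow",z,proj("wrist",[*LOCK[:2],z],c))
E
```

```text
[570.33272516 -71.51515715 200.42405357] [-3.14154531e+00 -1.82290275e-04 -3.11429500e+00] 2.35 [-0.21863274 -0.5849282  -1.11905074]
[0.004, 0.061, 0.017, -0.0, -0.002, -0.76]
lock [321.75415355 178.64896115]
bow 72 [321.86278946 182.25662886]
bow 93 [322.07464947 189.2922444 ]
bow 114 [322.31977538 197.43258048]
```

View pics/w1.png

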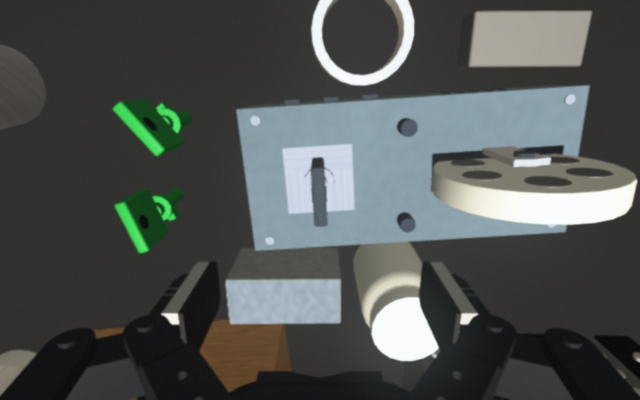

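The bow shows at columns 312–327 and rows 158–225. The finger midpoint is at column 319, so the key is nearly centred between the jaws. The green keys at (145,125) and (140,210) are off to the side.

Request:
{"name": "send_rows", "arguments": {
  "moves": [0,0,0,1,0,0,-0.75,0,0,0,2,0,0,-0.75,0,0,0,2.7,0,0,-0.75,0,0,0,2.7,0,0,-0.75,0,0,0,2.7,0,0,-0.75]
}}

```text
clock: 2.9
eef_pos: [570.3, -71.5, 133.5]
eef_rot: [-3.142, -0.0, -3.047]
force: [0.3, 0.0, 0.2]
gripper_width: 85.7
```

```bash
python3 - <<'E'
from h import *
p,r,o=pose(); print(p,o["eef_rot"],o["clock"],o["force"]); print(rel([570.2,-70,94],down(YAW+np.pi)))
c=bot.calibration("wrist"); cv2.imwrite("pics/w2.png",bot.capture("wrist")[:,:,::-1])
for z in (60,114): print("bow",z,proj("wrist",[*LOCK[:2],z],c))
E
```

```text
[570.34302752 -71.5068095  133.49763159] [-3.14154423e+00 -1.02047275e-04 -3.04691499e+00] 2.9 [0.26010829 0.0064495  0.18054052]
[-0.0, 0.061, 1.58, -0.001, -0.001, 0.012]
bow 60 [322.5209682  203.30246939]
bow 114 [323.47601244 234.99871496]
```

View pics/w2.png

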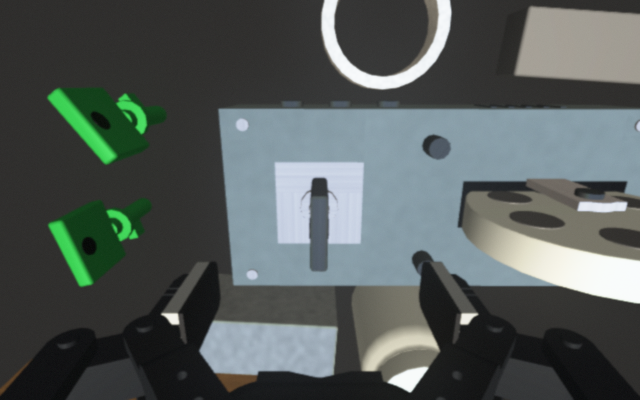

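Request:
{"name": "send_rows", "arguments": {
  "moves": [0,0,0,0.8,0,0,0,0,0,0,1.54,0,0,0,0,0,0,1.54,0,0,0,230,0,0,1.54,0,0,0,255,0,0,1.54,0,0,0,255,0,0,1.54,0,0,0,255,0,0,1.54,0,0,0,255,0,0,1.54,0,0,0],
  "grip_force": 50
}}

```text
clock: 3.75
eef_pos: [570.6, -71.6, 95.0]
eef_rot: [-3.141, 0.0, -3.046]
force: [0.3, -0.2, 0.4]
gripper_width: 12.5
```

Request:
{"name": "send_rows", "arguments": {
  "moves": [255,0,0,0,0,0,0,255,0,0,0,0,0,0,255,0,0,0,0,0,0]
}}

```text
clock: 4.05
eef_pos: [570.7, -71.7, 95.1]
eef_rot: [-3.141, 0.001, -3.046]
force: [-0.7, -1.1, 5.0]
gripper_width: 7.6
```

```bash
python3 - <<'E'
from h import *
p,r,o=pose(); print(p,o["eef_rot"],o["clock"],o["force"],o["moment"],o["gripper_width"])
cv2.imwrite("pics/w3.png",bot.capture("wrist")[:,:,::-1])
E
```

```text
[570.72338203 -71.68194987  95.08768275] [-3.14100780e+00  7.73741369e-04 -3.04609634e+00] 4.05 [-0.73131946 -1.05543883  5.01205541] [-0.07246395  0.07733101 -0.04931423] 7.604722757054719
```

View pics/w3.png

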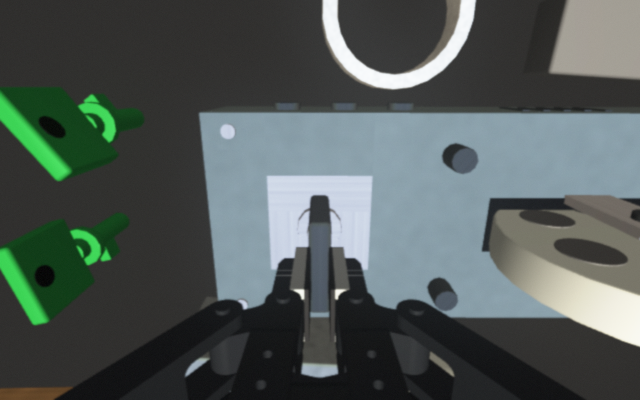

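Request:
{"name": "send_rows", "arguments": {
  "moves": [255,0,0,0,0,0,0.7,255,0,0,0,0,0,1.6,255,0,0,0,0,0,2.7,255,0,0,0,0,0,3.8,255,0,0,0,0,0,4.8,255,0,0,0,0,0,5.5,255,0,0,0,0,0,6,255,0,0,0,0,0,6]
}}

```text
clock: 4.9
eef_pos: [571.0, -71.3, 95.1]
eef_rot: [3.141, 0.001, 2.713]
force: [0.8, 1.5, 5.5]
gripper_width: 7.6
```

```bash
python3 - <<'E'
from h import *
p,r,o=pose(); print(p,o["eef_rot"],o["clock"],o["force"],o["moment"],o["gripper_width"])
E
```

```text
[570.97957275 -71.30010464  95.07140272] [3.14080743e+00 1.19211681e-03 2.71306260e+00] 4.9 [0.80105926 1.5257324  5.49689951] [ 0.3630462  -0.30988738  0.0454025 ] 7.565537184263425
```

Request:
{"name": "send_rows", "arguments": {
  "moves": [255,0,0,0,0,0,0.8,255,0,0,0,0,0,2.0,255,0,0,0,0,0,3.3,255,0,0,0,0,0,4.6,255,0,0,0,0,0,5.9,255,0,0,0,0,0,7.2,255,0,0,0,0,0,8.4,255,0,0,0,0,0,9.5]
}}

```text
clock: 5.7
eef_pos: [571.4, -71.7, 95.2]
eef_rot: [3.139, 0.001, 1.881]
force: [2.8, -0.3, 4.2]
gripper_width: 7.8
```

Request:
{"name": "send_rows", "arguments": {
  "moves": [255,0,0,0,0,0,0.8,255,0,0,0,0,0,1.5,255,0,0,0,0,0,2.1,255,0,0,0,0,0,2.5,255,0,0,0,0,0,2.5,255,0,0,0,0,0,2.5]
}}

```text
clock: 6.3
eef_pos: [571.3, -71.7, 95.2]
eef_rot: [3.14, 0.001, 1.668]
force: [3.0, -1.1, 4.5]
gripper_width: 7.6
```

```bash
python3 - <<'E'
from h import *
p,r,o=pose(); print(p,o["eef_rot"],o["clock"],o["force"],o["moment"],o["gripper_width"])
print("turned",YAW+np.pi-o["eef_rot"][2])
E
```

```text
[571.28236371 -71.72864303  95.22846664] [3.13962436e+00 7.66341002e-04 1.66814165e+00] 6.3 [ 2.97202573 -1.11151608  4.54526619] [-0.11348179 -0.85566741  0.0709285 ] 7.629663501316146
turned 1.5670510022849953
```

Request:
{"name": "send_rows", "arguments": {
  "moves": [255,0,0,0,0,0,0.4,255,0,0,0,0,0,0.7,255,0,0,0,0,0,1.0,255,0,0,0,0,0,1.0,255,0,0,0,0,0,1.0]
}}

```text
clock: 6.8
eef_pos: [571.2, -71.8, 95.2]
eef_rot: [3.14, 0.001, 1.581]
force: [3.2, -0.3, 5.2]
gripper_width: 7.5
```

```bash
python3 - <<'E'
from h import *
p,r,o=pose(); print(p,o["eef_rot"],o["clock"],o["force"],o["moment"],o["gripper_width"])
print("turned",YAW+np.pi-o["eef_rot"][2])
E
```

```text
[571.1722486  -71.80183356  95.19297206] [3.13981158e+00 7.09228331e-04 1.58083943e+00] 6.8 [ 3.20324328 -0.27354529  5.20712162] [-0.15833412 -0.80512688  0.07025455] 7.542527765387054
turned 1.654353226863852
```

Request:
{"name": "send_rows", "arguments": {
  "moves": [255,0,0,0,0,0,0.4,255,0,0,0,0,0,0.8,255,0,0,0,0,0,1.0,255,0,0,0,0,0,1.0]
}}

```text
clock: 7.2
eef_pos: [571.1, -71.9, 95.2]
eef_rot: [3.14, 0.001, 1.493]
force: [2.5, -0.2, 7.0]
gripper_width: 7.7
```

```bash
python3 - <<'E'
from h import *
p,r,o=pose(); print(p,o["eef_rot"],o["clock"],o["force"],o["moment"],o["gripper_width"])
print("turned",YAW+np.pi-o["eef_rot"][2])
cv2.imwrite("pics/w4.png",bot.capture("wrist")[:,:,::-1])
E
```

```text
[571.1089048  -71.86224194  95.18987352] [3.13989906e+00 7.14356079e-04 1.49303364e+00] 7.2 [ 2.49486172 -0.19003777  7.01587011] [-0.18664032 -0.77564972  0.11046368] 7.712465381073085
turned 1.742159009781135
```

View pics/w4.png

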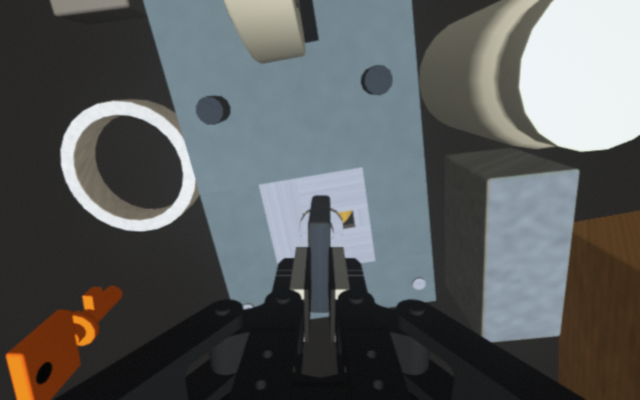

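```bash
python3 - <<'E'
import cv2
a=cv2.imread("pics/w3.png")[160:330,240:400];b=cv2.imread("pics/w4.png")[160:330,240:400]
cv2.imwrite("pics/cmp.png",cv2.resize(cv2.hconcat([a,b]),None,fx=2.5,fy=2.5,interpolation=cv2.INTER_CUBIC))
E
```

```text
(no output)
```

View pics/cmp.png

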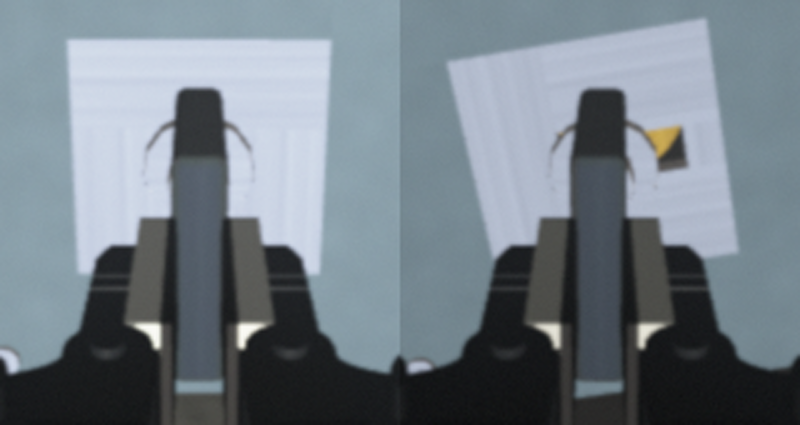

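Request:
{"name": "send_rows", "arguments": {
  "moves": [255,0,0,0,0,0,0.3,255,0,0,0,0,0,0.6,255,0,0,0,0,0,0.7,255,0,0,0,0,0,0.7]
}}

```text
clock: 7.65
eef_pos: [571.2, -71.9, 95.3]
eef_rot: [3.14, 0.001, 1.432]
force: [2.6, -2.4, 5.6]
gripper_width: 8.2
```

```bash
python3 - <<'E'
from h import *
p,r,o=pose(); print(p,o["eef_rot"],o["clock"],o["force"],o["moment"],o["gripper_width"])
print("turned",YAW+np.pi-o["eef_rot"][2])
cv2.imwrite("pics/w5.png",bot.capture("wrist")[:,:,::-1])
a=cv2.imread("pics/w3.png")[160:330,240:400];b=cv2.imread("pics/w5.png")[160:330,240:400]
cv2.imwrite("pics/cmp2.png",cv2.resize(cv2.hconcat([a,b]),None,fx=2.5,fy=2.5,interpolation=cv2.INTER_CUBIC))
E
```

```text
[571.21461402 -71.89867996  95.28630284] [3.13960896e+00 6.82025178e-04 1.43236567e+00] 7.65 [ 2.5525313  -2.37439838  5.64994025] [-0.29400827 -0.72810779  0.1856303 ] 8.239592377027998
turned 1.8028269825484027
```

View pics/cmp2.png

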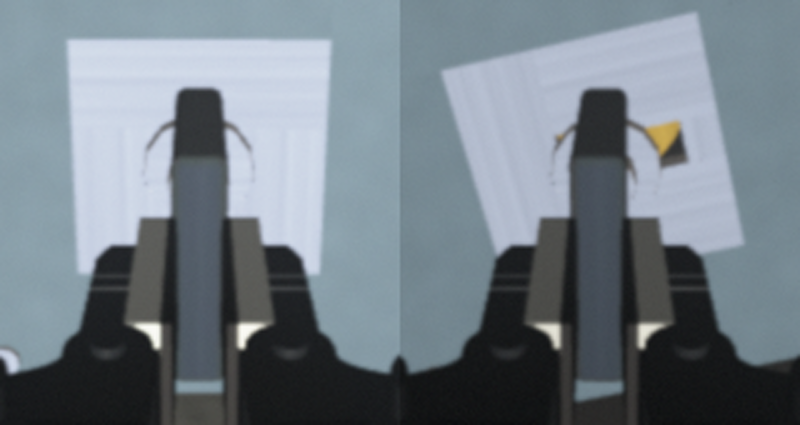

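Request:
{"name": "send_rows", "arguments": {
  "moves": [120,0,0,0,0,0,0,60,0,0,0,0,0,0,60,0,0,0,0,0,0,60,0,0,-1,0,0,0,60,0,0,-2.5,0,0,0,60,0,0,-4,0,0,-1,60,0,0,-4.4,0,0,-2.6,60,0,0,-4.4,0,0,-2.6]
}}

```text
clock: 8.5
eef_pos: [571.2, -71.8, 206.5]
eef_rot: [3.139, 0.001, 1.66]
force: [-0.3, -0.3, -0.2]
gripper_width: 65.2
```

```bash
python3 - <<'E'
from h import *
p,r,o=pose(); print(p,o["eef_rot"],o["clock"],o["force"],o["moment"],o["gripper_width"])
cv2.imwrite("pics/w6.png",bot.capture("wrist")[:,:,::-1])
cv2.imwrite("pics/s6.png",bot.capture("scene")[:,:,::-1])
a=cv2.imread("pics/s6.png")[145:295,260:420]
cv2.imwrite("pics/s6c.png",cv2.resize(a,None,fx=4,fy=4,interpolation=cv2.INTER_CUBIC))
E
```

```text
[571.23343013 -71.76635839 206.469347  ] [3.13901472e+00 1.32962165e-03 1.66016180e+00] 8.5 [-0.2719037  -0.29391549 -0.23882892] [ 0.00267211 -0.02804399  0.02079947] 65.24757295482367
```

View pics/w6.png

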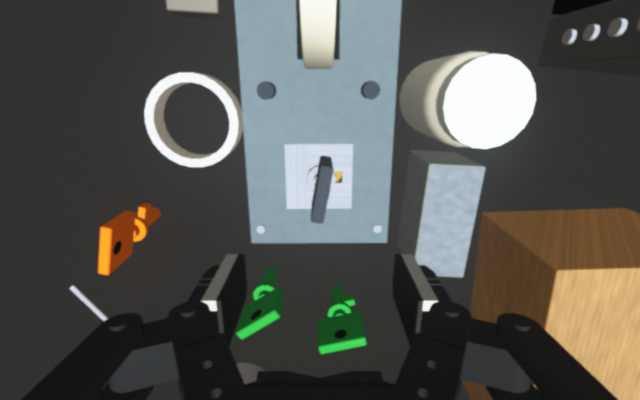

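View pics/s6c.png

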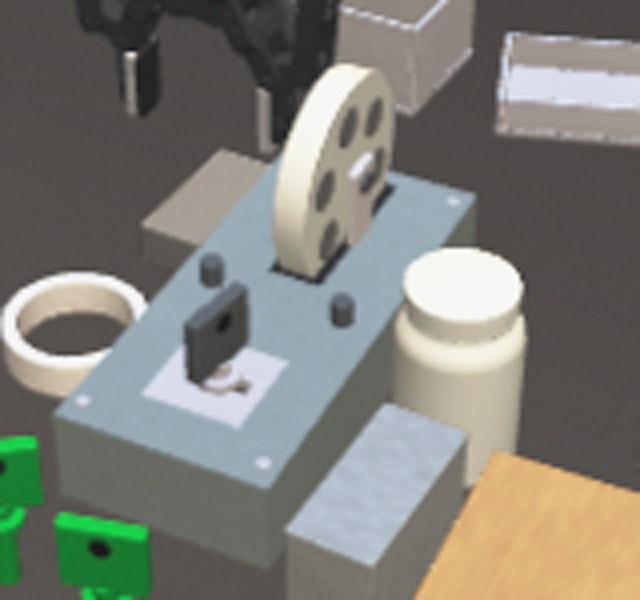

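```bash
cat >> h.py <<'E'
AX=np.array([556.5,82.6,100.])
def wp(th,rad):
    th=np.radians(th); Q=R.from_rotvec(UX*th)
    return AX+rad*Q.apply(UZ), Q*down(YAW+np.pi/2)
E
python3 - <<'E'
from h import *
p0,r0,_=pose()
print(rel([563,20,260],down(YAW+np.pi/2),p0,r0))
print(rel(*wp(-20,165),p0,r0))
for a in (-35,-50): print(rel(*wp(a,130),p0,r0))
E
```

```text
[3.666, 0.021, -2.261, -0.014, -0.006, -0.121]
[8.44, -0.054, -2.061, -0.035, -4.006, -0.117]
[9.165, -0.06, -0.118, -0.051, -7.006, -0.113]
[10.165, -0.069, 0.8, -0.066, -10.006, -0.107]
```

Request:
{"name": "send_rows", "arguments": {
  "moves": [120,1.5,0,-1.6,0,0,0,120,3.4,0,-2.3,0,-0.5,-0.1,120,5.2,0,-2.4,0,-1.5,-0.1,120,7,0,-2.3,0,-3,-0.1,120,8.4,-0.05,-2.0,0,-4.5,-0.1,120,9.2,-0.05,-1,0,-6,-0.1,120,9.2,-0.05,-0.4,0,-7,-0.1,120,9.2,-0.05,-0.1,-0.05,-7,-0.1]
}}

```text
clock: 9.4
eef_pos: [546.5, 159.3, 200.9]
eef_rot: [-3.134, 0.615, 1.673]
force: [0.7, -0.1, -0.5]
gripper_width: 45.2
```

```bash
python3 - <<'E'
from h import *
p0,r0,o=pose(); print(p0,o["eef_rot"],o["joint_pos"],o["clock"],o["force"])
for a,q in ((-35,130),(-45,130),(-45,100),(-45,60)): print(rel(*wp(a,q),p0,r0))
E
```

```text
[546.54119514 159.32454296 200.8633126 ] [-3.13437848  0.61479473  1.67310442] [ 0.36572281  0.27529063  0.14899781  1.63455682 -0.58836587  1.89424036] 9.4 [ 0.74386079 -0.09257643 -0.47298465]
[-0.221, 0.108, -0.121, -0.025, 0.045, 0.081]
[0.683, 0.115, -0.045, -0.018, -1.955, 0.083]
[0.479, 0.116, 1.137, -0.018, -1.955, 0.083]
[0.207, 0.117, 2.714, -0.018, -1.955, 0.083]
```

Request:
{"name": "send_rows", "arguments": {
  "moves": [120,0.65,0.11,-0.05,0,-1.5,0.08,120,0.66,0.11,0.2,0,-1.95,0.08,120,0.5,0.11,1,0,-1.95,0.08,120,0.35,0.11,2,0,-1.95,0.08,120,0.2,0.11,2.7,0,-1.95,0.08,120,0.2,0.11,2.7,0,-1.95,0.08]
}}

```text
clock: 10.0
eef_pos: [554.3, 120.8, 146.9]
eef_rot: [3.136, 0.78, 1.653]
force: [0.2, 0.4, -0.1]
gripper_width: 45.4
```

```bash
python3 - <<'E'
from h import *
p0,r0,o=pose(); print(p0,o["eef_rot"],o["clock"],o["force"])
cv2.imwrite("pics/w7.png",bot.capture("wrist")[:,:,::-1])
print(rel(*wp(-45,60),p0,r0))
E
```

```text
[554.25514653 120.76095508 146.94605505] [3.13585446 0.78024797 1.65300028] 10.0 [ 0.15239456  0.35096866 -0.06838886]
[0.247, -0.055, 0.01, -0.026, -0.059, -0.093]
```

View pics/w7.png

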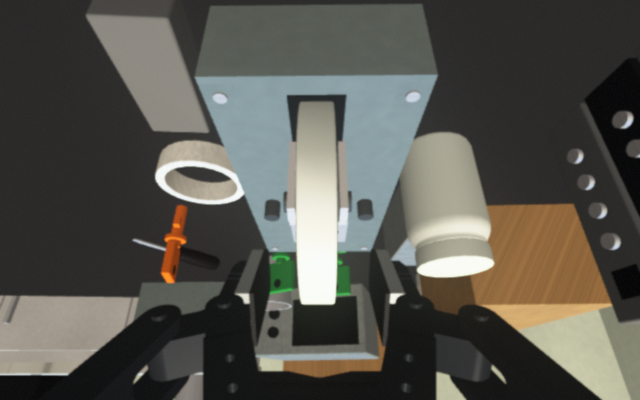

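Request:
{"name": "send_rows", "arguments": {
  "moves": [200,0,0,0,0,0,0,255,0,0,0,0,0,0,255,0,0,0,0,0,0,255,0,0,0,0,0,0,255,0,0,0,0,0,0],
  "grip_force": 30
}}

```text
clock: 10.55
eef_pos: [555.4, 123.6, 149.0]
eef_rot: [3.133, 0.781, 1.656]
force: [0.2, -0.2, -0.4]
gripper_width: 0.2
```

```bash
cat >> h.py <<'E'
def arc(d,p0=None,r0=None,dr=0):
    if p0 is None: p0,r0,_=pose()
    Q=R.from_rotvec(UX*np.radians(d)); v=p0-AX; 
    return rel(AX+Q.apply(v),Q*r0,p0,r0)
E
python3 - <<'E'
from h import *
p0,r0,o=pose(); print(p0,o["eef_rot"],o["clock"],o["force"],o["moment"],o["gripper_width"])
for d in range(6,55,6): print(d,arc(d,p0,r0))
E
```

```text
[555.44678545 123.64192195 149.00188555] [3.13282452 0.78097726 1.65585071] 10.55 [ 0.20575723 -0.16832401 -0.3688822 ] [ 0.70356181  0.07145423 -0.01167516] 0.210425380821718
6 [-0.265, 0.002, 0.037, 0.007, 1.2, 0.003]
12 [-0.525, 0.003, 0.101, 0.015, 2.4, 0.007]
18 [-0.776, 0.004, 0.191, 0.022, 3.6, 0.01]
24 [-1.017, 0.005, 0.308, 0.029, 4.8, 0.013]
30 [-1.244, 0.006, 0.449, 0.036, 6.0, 0.017]
36 [-1.455, 0.007, 0.613, 0.044, 7.2, 0.02]
42 [-1.648, 0.008, 0.799, 0.051, 8.4, 0.023]
48 [-1.82, 0.008, 1.003, 0.058, 9.6, 0.026]
54 [-1.97, 0.009, 1.224, 0.066, 10.8, 0.03]
```

```bash
python3 - <<'E'
from h import *
cv2.imwrite("pics/w8.png",bot.capture("wrist")[:,:,::-1])
cv2.imwrite("pics/s8.png",cv2.resize(bot.capture("scene")[100:250,240:440,::-1],None,fx=4,fy=4))
p0,r0,o=pose(); print(p0,o["eef_rot"])
E
```

```text
[555.38939963 123.53237543 148.9060905 ] [3.13303363 0.78102726 1.65588462]
```

View pics/w8.png

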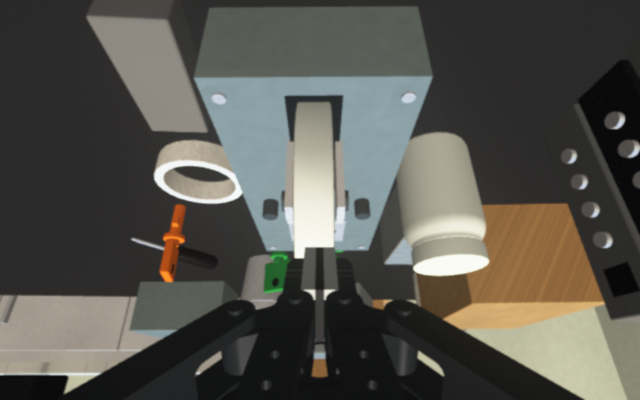

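View pics/s8.png

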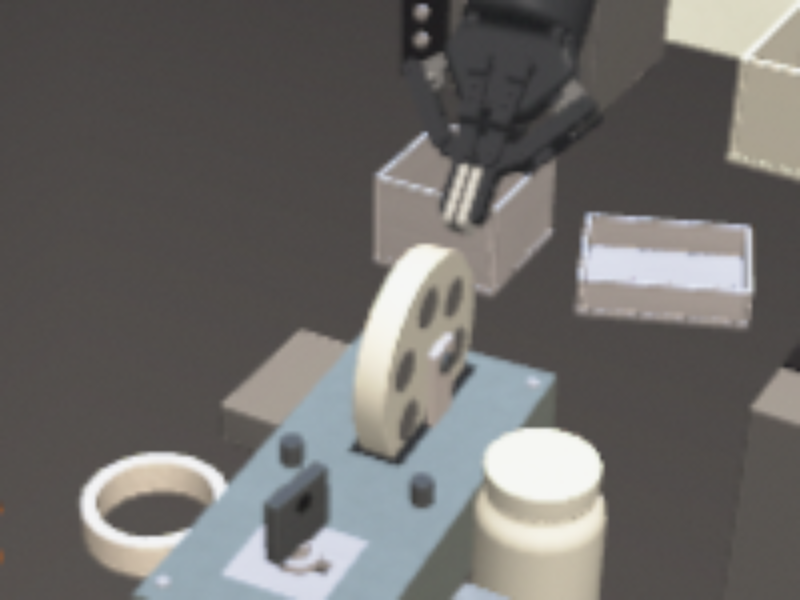

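```bash
python3 - <<'E'
from h import *
p0,r0,o=pose(); print(o["eef_pos"],o["eef_rot"],o["clock"])
tip=p0+r0.apply([0,0,19])
print("tool axes",r0.as_matrix().round(2).tolist())
im=cv2.imread("pics/s8.png").copy()
def dot(X,col,n="scene"):
    u=(proj(n,X)-[240,100])*4; cv2.circle(im,tuple(int(v) for v in u),4,col,-1); print(u.round())
dot(p0,(0,0,255)); dot(tip,(0,255,0)); dot(AX,(255,0,0)); dot(AX+65*UZ,(255,0,255)); dot(AX+65*UY,(255,255,0)); dot(AX-65*UY,(255,255,0))
cv2.imwrite("pics/s8b.png",im)
from scipy.spatial.transform import Rotation
c=bot.calibration("wrist"); cp=-np.array(c["R"]).T@c["t"]
print("cam in tool",r0.inv().apply(cp-p0), (r0.inv().as_matrix()@np.array(c["R"]).T).round(3))
E
```

```text
[555.38939963 123.53237543 148.9060905 ] [3.13303363 0.78102726 1.65588462] 10.65
tool axes [[-0.06, 1.0, 0.07], [0.71, 0.09, -0.7], [-0.7, 0.01, -0.71]]
[448. 253.]
[438. 283.]
[414. 354.]
[415. 262.]
[458. 301.]
[366. 413.]
cam in tool [ 7.84644393e+01  1.55232591e-01 -1.55486411e+02] [[-0.    -0.952 -0.306]
 [ 1.    -0.     0.   ]
 [-0.    -0.306  0.952]]
```

View pics/s8b.png

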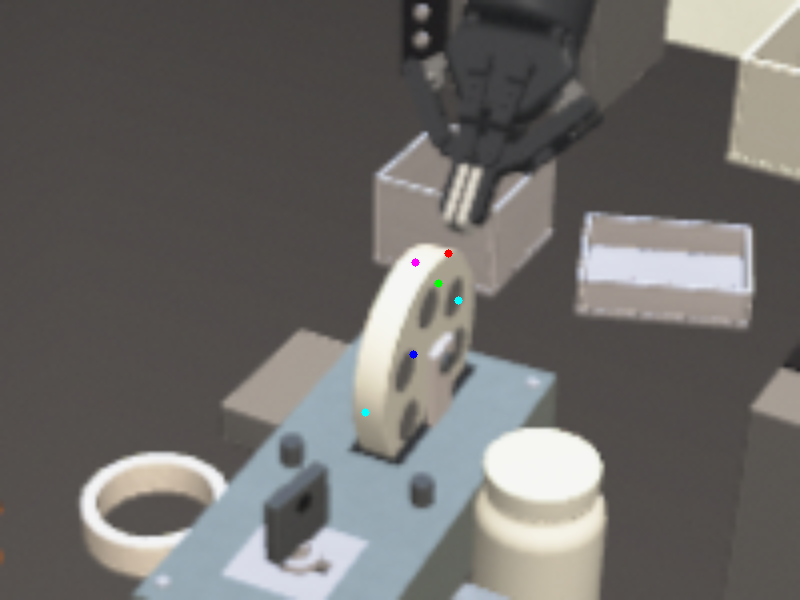

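```bash
python3 - <<'E'
from h import *
r=R.from_euler("xyz",[3.139,0.001,1.66]); p=np.array([571.2,-71.8,206.5])
for y in (-32.5,32.5):
  for z in (0,10,19): print(y,z,(proj("scene",p+r.apply([0,y,z]))-[260,145])*4)
im=bot.capture("scene"); cv2.imwrite("pics/s9.png",im[:,:,::-1])
im=bot.capture("top"); cv2.imwrite("pics/t9.png",cv2.resize(im[130:290,200:400,::-1],None,fx=3.7,fy=3.7))
p0,r0,o=pose();print(o["joint_pos"],p0)
print(proj("scene",p0),proj("top",p0), (proj("top",p0)-[200,130])*3.7,(proj("top",AX+65*UZ)-[200,130])*3.7)
E
```

```text
-32.5 0 [151.25853679 144.00625998]
-32.5 10 [152.13644047 160.10372808]
-32.5 19 [152.91755001 174.42635401]
32.5 0 [264.16455123 175.94776379]
32.5 10 [264.36686245 192.27663345]
32.5 19 [264.54681264 206.80070766]
[ 0.36996471  0.35152511  0.07895084  1.55934984 -0.74506966  1.9547577 ] [555.36886957 123.42231429 148.87255086]
[352.01513791 163.33066032] [268.03831921 191.88108839] [251.74178108 228.96002705] [311.44956931 223.12440046]
```

View pics/t9.png

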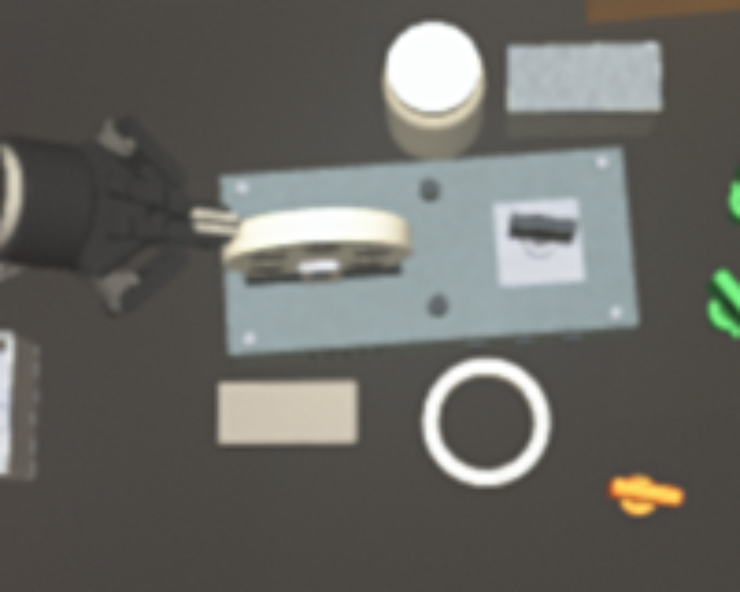

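View pics/s9.png

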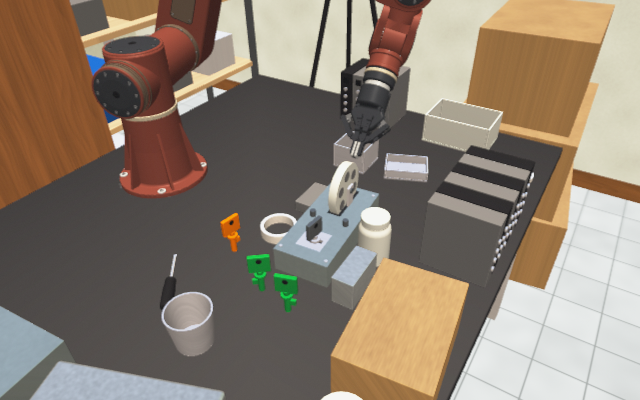

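```bash
python3 - <<'E'
from h import *
p0,r0,o=pose()
import scipy.optimize as so
# triangulate tip
ps={"scene":(355,156),"top":(264.9,191.6)}
f=lambda X:np.concatenate([proj(n,X)-ps[n] for n in ps])
s=so.least_squares(f,p0); print("tip",s.x,s.fun, "in tool",r0.inv().apply(s.x-p0))
for z in (-40,-30,-20,-10,0,10,19):
  print(z,[proj("wrist",p0+r0.apply([x,y,z])).round().tolist() for x in(-11,11) for y in (43,)], [proj("wrist",p0+r0.apply([x,4,z])).round().tolist() for x in(-11,11)])
E
python3 -c "
import cv2
im=cv2.imread('pics/w8.png')[220:400,200:440]
cv2.imwrite('pics/w8c.png',cv2.resize(im,None,fx=3.3,fy=3.3,interpolation=cv2.INTER_CUBIC))"
```

```text
tip [555.23356346 131.02859065 164.25936958] [-1.29420659  0.35809378 -0.78751691 -1.10941533] in tool [ -5.44291721   0.64891161 -16.26596151]
-40 [[427.0, 323.0], [433.0, 274.0]] [[329.0, 324.0], [329.0, 274.0]]
-30 [[420.0, 308.0], [425.0, 262.0]] [[328.0, 308.0], [329.0, 262.0]]
-20 [[414.0, 295.0], [418.0, 250.0]] [[328.0, 295.0], [328.0, 250.0]]
-10 [[409.0, 283.0], [413.0, 241.0]] [[327.0, 283.0], [327.0, 241.0]]
0 [[404.0, 272.0], [407.0, 232.0]] [[327.0, 272.0], [327.0, 232.0]]
10 [[400.0, 262.0], [403.0, 224.0]] [[326.0, 262.0], [327.0, 224.0]]
19 [[396.0, 255.0], [399.0, 218.0]] [[326.0, 255.0], [326.0, 218.0]]
```

View pics/w8c.png

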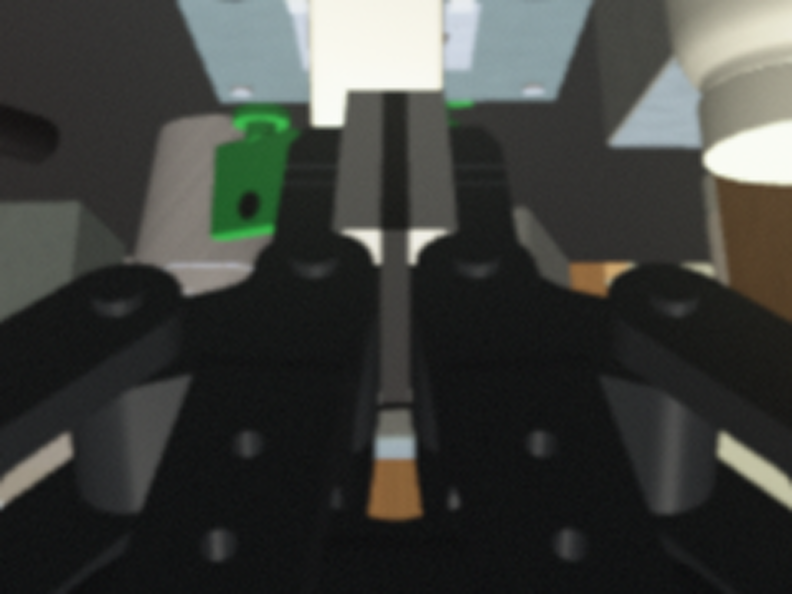

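The pictures show the real fingertips about 17 mm behind the reported TCP, not 19 mm ahead, so the pads sit about 36 mm further back along the tool. The scene/top triangulation and the wrist view agree on this. From here I use a grasp-point offset of −36 mm.

```bash
cat >> h.py <<'E'
OFF=36.
def wp(th,rad):
    th=np.radians(th); Q=R.from_rotvec(UX*th)
    return AX+(rad-OFF)*Q.apply(UZ), Q*down(YAW+np.pi/2)
E
python3 - <<'E'
from h import *
p0,r0,o=pose(); print(p0)
for q in (95,80,59): print(rel(*wp(-45,q),p0,r0))
E
```

```text
[555.36886957 123.42231429 148.87255086]
[0.228, -0.109, 0.176, 0.028, -0.049, -0.07]
[0.226, -0.111, 0.776, 0.028, -0.049, -0.07]
[0.222, -0.113, 1.616, 0.028, -0.049, -0.07]
```

Request:
{"name": "send_rows", "arguments": {
  "moves": [120,0.22,-0.1,0,0,0,0,120,0.22,-0.1,0,0,0,0,120,0.22,-0.1,0,0,0,0,120,0.22,-0.1,0.6,0,0,0,120,0.22,-0.1,1.2,0,0,0,120,0.22,-0.1,1.6,0,0,0,120,0.22,-0.1,1.6,0,0,0]
}}

```text
clock: 11.45
eef_pos: [554.7, 98.1, 115.7]
eef_rot: [3.135, 0.781, 1.656]
force: [0.1, -1.3, 0.2]
gripper_width: 45.4
```

```bash
python3 - <<'E'
from h import *
p0,r0,o=pose(); print(p0,o["eef_rot"],o["clock"],o["force"],o["gripper_width"])
print(rel(*wp(-45,59),p0,r0))
cv2.imwrite("pics/w10.png",bot.capture("wrist")[:,:,::-1])
cv2.imwrite("pics/s10.png",cv2.resize(bot.capture("scene")[100:250,240:440,::-1],None,fx=4,fy=4))
E
```

```text
[554.67114352  98.09686663 115.65931056] [3.1352928  0.78146223 1.65634547] 11.45 [ 0.11030192 -1.29339518  0.21540338] 45.37787755053408
[0.002, 0.015, -0.036, 0.007, -0.045, -0.066]
```

View pics/w10.png

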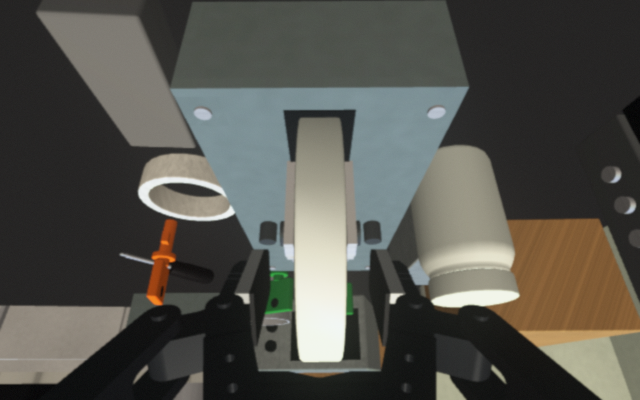

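View pics/s10.png

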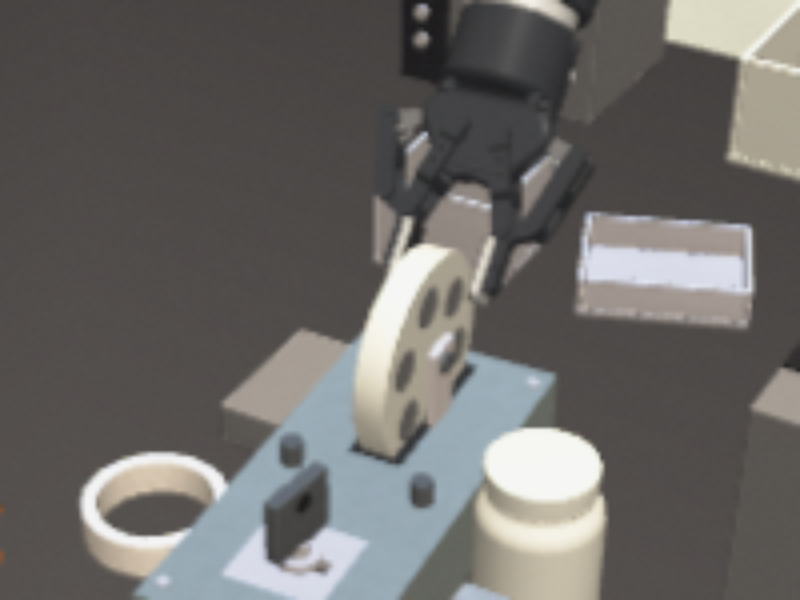

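The fingers now straddle the wheel rim, wheel at columns 296–346 between pads at 268 and 373. Next I close and stroke.

Request:
{"name": "send_rows", "arguments": {
  "moves": [170,0,0,0,0,0,0,255,0,0,0,0,0,0,255,0,0,0,0,0,0,255,0,0,0,0,0,0],
  "grip_force": 30
}}

```text
clock: 11.95
eef_pos: [555.1, 99.5, 117.2]
eef_rot: [3.134, 0.781, 1.657]
force: [-5.9, 2.3, 4.3]
gripper_width: 19.5
```

```bash
python3 - <<'E'
from h import *
p0,r0,o=pose(); print(p0,o["eef_rot"],o["clock"],o["force"],o["moment"],o["gripper_width"])
for d in (6,12,18,25,32,39,46,53): print(d,arc(d,p0,r0))
E
```

```text
[555.08437746  99.49574486 117.21834032] [3.13368601 0.78098792 1.65702571] 11.95 [-5.85042663  2.30986964  4.33741172] [ 0.39345662  0.82804239 -0.62425733] 19.531580139778885
6 [-0.101, 0.001, 0.006, 0.006, 1.2, 0.003]
12 [-0.201, 0.001, 0.022, 0.013, 2.4, 0.007]
18 [-0.299, 0.001, 0.048, 0.019, 3.6, 0.01]
25 [-0.408, 0.002, 0.092, 0.026, 5.0, 0.014]
32 [-0.512, 0.002, 0.149, 0.034, 6.4, 0.017]
39 [-0.608, 0.003, 0.217, 0.041, 7.8, 0.021]
46 [-0.694, 0.003, 0.297, 0.048, 9.2, 0.025]
53 [-0.771, 0.003, 0.387, 0.055, 10.6, 0.029]
```

Request:
{"name": "send_rows", "arguments": {
  "moves": [255,-0.05,0,0,0,0.6,0,255,-0.15,0,0.01,0,1.8,0,255,-0.25,0,0.03,0.02,3,0.01,255,-0.36,0,0.07,0.02,4.4,0.01,255,-0.47,0,0.12,0.03,5.8,0.02,255,-0.56,0,0.18,0.04,7.1,0.02,255,-0.65,0,0.25,0.04,8.4,0.02,255,-0.69,0,0.3,0.05,9.2,0.02]
}}

```text
clock: 12.75
eef_pos: [556.7, 82.1, 124.1]
eef_rot: [3.138, -0.028, 1.659]
force: [-1.7, 4.8, -0.5]
gripper_width: 19.3
```

```bash
python3 - <<'E'
from h import *
p0,r0,o=pose(); print(p0,o["eef_rot"],o["clock"],o["force"],o["moment"],o["gripper_width"])
print(np.degrees((r0*down(YAW+np.pi/2).inv()).as_rotvec()@UX))
for d in (7,14,21,28,35,42,): print(d,arc(d,p0,r0))
E
```

```text
[556.65264895  82.06028957 124.12174382] [ 3.13804935 -0.02825667  1.65858902] 12.75 [-1.73949609  4.75701899 -0.46608868] [1.33166835 0.59106917 0.28777223] 19.262060889511474
1.6183923478709235
7 [-0.118, 0.001, 0.007, 0.008, 1.4, 0.005]
14 [-0.234, 0.001, 0.027, 0.016, 2.8, 0.01]
21 [-0.346, 0.002, 0.062, 0.024, 4.2, 0.016]
28 [-0.454, 0.002, 0.111, 0.033, 5.6, 0.021]
35 [-0.554, 0.003, 0.172, 0.041, 7.0, 0.026]
42 [-0.647, 0.003, 0.244, 0.049, 8.4, 0.031]
```

Request:
{"name": "send_rows", "arguments": {
  "moves": [255,-0.12,0,0.01,0,1.4,0,255,-0.23,0,0.03,0,2.8,0.01,255,-0.35,0,0.06,0.02,4.2,0.02,255,-0.45,0,0.11,0.03,5.6,0.02,255,-0.55,0,0.17,0.04,7,0.03,255,-0.65,0,0.24,0.05,8.4,0.03,255,-0.65,0,0.24,0.05,8.4,0.03]
}}

```text
clock: 13.45
eef_pos: [558.2, 64.2, 114.4]
eef_rot: [-3.134, -0.763, 1.648]
force: [2.9, 8.1, -6.2]
gripper_width: 19.6
```

```bash
python3 - <<'E'
from h import *
p0,r0,o=pose(); print(p0,o["eef_rot"],o["clock"],o["force"],o["moment"],o["gripper_width"])
print(np.degrees((r0*down(YAW+np.pi/2).inv()).as_rotvec()@UX))
cv2.imwrite("pics/w11.png",bot.capture("wrist")[:,:,::-1])
cv2.imwrite("pics/s11.png",cv2.resize(bot.capture("scene")[100:250,240:440,::-1],None,fx=4,fy=4))
E
```

```text
[558.24295064  64.23043113 114.35951882] [-3.13372404 -0.76293042  1.64822465] 13.45 [ 2.90809268  8.12381449 -6.1640581 ] [-0.19978399 -0.88893961 -0.27234501] 19.580961953898488
43.714779734170264
```

View pics/w11.png

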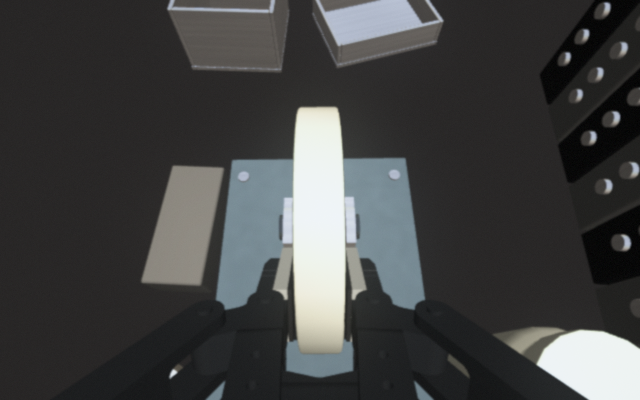

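View pics/s11.png

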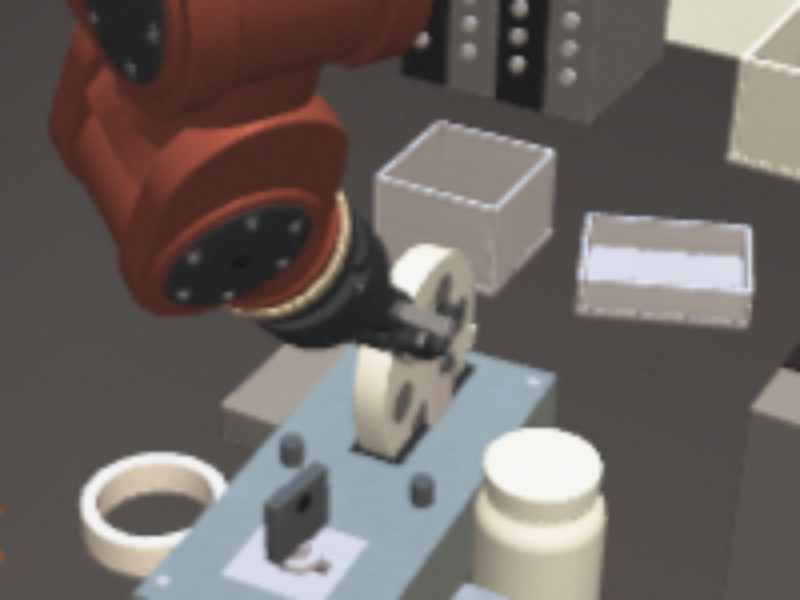

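Request:
{"name": "send_rows", "arguments": {
  "moves": [120,0,0,0,0,0,0,120,0,0,0,0,0,0,120,0,0,-0.6,0,0,0,120,0,0,-1.5,0,0,0,120,0,0,-2,0,0,0,120,0,0,-2,0,0,0]
}}

```text
clock: 14.15
eef_pos: [562.5, 29.7, 155.4]
eef_rot: [3.141, -0.753, 1.657]
force: [0.2, -0.2, -0.4]
gripper_width: 45.0
```

```bash
python3 - <<'E'
from h import *
p0,r0,o=pose(); print(p0,o["eef_rot"],o["clock"],o["force"],o["gripper_width"])
cv2.imwrite("pics/s12.png",cv2.resize(bot.capture("scene")[130:230,310:390,::-1],None,fx=6,fy=6,interpolation=cv2.INTER_CUBIC))
for a,q in ((25,125),(8,125),(-10,125),(-27,115),(-45,105)): print(a,q,rel(*wp(a,q),p0,r0))
E
```

```text
[562.45556533  29.67181956 155.4216572 ] [ 3.14074653 -0.75268058  1.65709192] 14.15 [ 0.15743448 -0.18918727 -0.44301911] 45.02135396877709
25 125 [1.147, -0.044, -0.309, 0.057, -3.625, -0.071]
8 125 [2.087, -0.051, 0.162, 0.046, -7.025, -0.08]
-10 125 [2.887, -0.06, 0.938, 0.034, -10.625, -0.088]
-27 115 [3.011, -0.067, 2.0, 0.021, -14.025, -0.094]
-45 105 [2.797, -0.072, 2.984, 0.006, -17.625, -0.1]
```

View pics/s12.png

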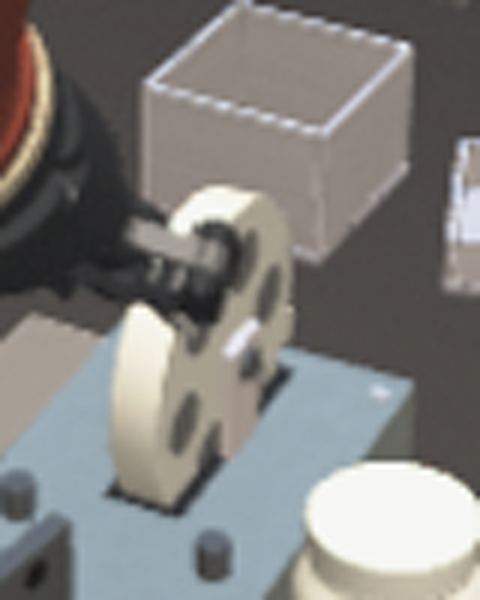

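```bash
python3 - <<'E'
from h import *
for q in range(-130,-50,5):
    a=np.radians(q); X=AX+73*(-np.sin(a)*UY+np.cos(a)*UZ)+10*UX
    print(q,((proj("scene",X)-[310,130])*6).round())
E
```

```text
-130 [277. 381.]
-125 [281. 366.]
-120 [285. 351.]
-115 [288. 337.]
-110 [291. 322.]
-105 [293. 308.]
-100 [295. 294.]
-95 [297. 280.]
-90 [297. 267.]
-85 [298. 255.]
-80 [297. 243.]
-75 [296. 232.]
-70 [295. 221.]
-65 [293. 212.]
-60 [291. 204.]
-55 [288. 196.]
```

The nub is the bump on the +y rim at crop (290,320), so q ≈ −110° and the wheel needs about +110° more.

Request:
{"name": "send_rows", "arguments": {
  "moves": [120,0.6,0,-0.3,0,-1.6,0,120,1.15,-0.04,-0.3,0.05,-3.3,-0.07,120,1.7,-0.04,-0.1,0.05,-5,-0.07,120,2.1,-0.05,0.2,0.05,-6.7,-0.08,120,2.55,-0.05,0.6,0.04,-8.4,-0.08,120,2.85,-0.06,1,0.03,-10.1,-0.09,120,3,-0.06,1.4,0.03,-11.8,-0.09,120,3.0,-0.07,1.9,0.02,-13.5,-0.09]
}}

```text
clock: 15.0
eef_pos: [552.6, 119.6, 172.0]
eef_rot: [3.138, 0.429, 1.666]
force: [0.9, -0.2, 0.3]
gripper_width: 45.3
```

```bash
python3 - <<'E'
from h import *
p0,r0,o=pose(); print(p0,o["eef_rot"],o["clock"],o["force"],o["gripper_width"])
print(np.degrees((r0*down(YAW+np.pi/2).inv()).as_rotvec()@UX))
for a,q in ((-40,105),(-50,100),(-50,80),(-50,59)): print(a,q,rel(*wp(a,q),p0,r0))
E
```

```text
[552.60698844 119.58461619 172.04125407] [3.13841633 0.42880218 1.66572069] 15.0 [ 0.89143331 -0.18207137  0.27478515] 45.341210052225854
-24.56841415785175
-40 105 [0.58, 0.015, 0.579, 0.044, -3.086, 0.008]
-50 100 [0.945, 0.014, 0.927, 0.045, -5.086, 0.004]
-50 80 [0.601, 0.011, 1.65, 0.045, -5.086, 0.004]
-50 59 [0.24, 0.008, 2.408, 0.045, -5.086, 0.004]
```

Request:
{"name": "send_rows", "arguments": {
  "moves": [120,0.5,0,0.4,0,-1.8,0,120,0.9,0.01,0.75,0.04,-3.5,0,120,0.93,0.01,0.93,0.04,-5,0,120,0.75,0.01,1.3,0.04,-5,0,120,0.6,0.01,1.65,0.04,-5,0,120,0.4,0.01,2.1,0.04,-5,0,120,0.24,0.01,2.4,0.04,-5,0,120,0.24,0.01,2.4,0.04,-5,0]
}}

```text
clock: 15.8
eef_pos: [554.3, 97.4, 114.4]
eef_rot: [-3.137, 0.858, 1.664]
force: [-0.1, -0.1, 0.2]
gripper_width: 45.4
```

Request:
{"name": "send_rows", "arguments": {
  "moves": [170,0,0,0,0,0,0,255,0,0,0,0,0,0,255,0,0,0,0,0,0,255,0,0,0,0,0,0]
}}

```text
clock: 16.2
eef_pos: [554.8, 99.2, 114.3]
eef_rot: [-3.137, 0.86, 1.668]
force: [3.0, 0.8, 6.9]
gripper_width: 19.4
```

```bash
python3 - <<'E'
from h import *
p0,r0,o=pose(); print(p0,o["eef_rot"],o["clock"],o["force"],o["moment"],o["gripper_width"])
print(np.degrees((r0*down(YAW+np.pi/2).inv()).as_rotvec()@UX))
for d in (7,14,21,28,35,42,49): print(d,arc(d,p0,r0))
E
```

```text
[554.78867888  99.15804307 114.31353158] [-3.13676774  0.86021103  1.66750006] 16.2 [3.01338719 0.79856697 6.92831723] [-0.31922021 -0.44455155  0.20830902] 19.388304577134036
-49.28669845393957
7 [-0.107, -0.0, 0.007, -0.003, 1.4, -0.003]
14 [-0.212, -0.0, 0.026, -0.006, 2.8, -0.007]
21 [-0.315, -0.0, 0.058, -0.009, 4.2, -0.01]
28 [-0.412, -0.001, 0.103, -0.011, 5.6, -0.014]
35 [-0.504, -0.001, 0.159, -0.014, 7.0, -0.017]
42 [-0.588, -0.001, 0.225, -0.017, 8.4, -0.021]
49 [-0.663, -0.001, 0.302, -0.02, 9.8, -0.024]
```

Request:
{"name": "send_rows", "arguments": {
  "moves": [255,-0.05,0,0,0,0.7,0,255,-0.15,0,0.015,0,2.1,0,255,-0.26,0,0.04,0,3.5,0,255,-0.36,0,0.08,0,4.9,0,255,-0.46,0,0.13,0,6.3,0,255,-0.55,0,0.19,0,7.7,0,255,-0.62,0,0.26,0,9,0,255,-0.66,0,0.3,0,9.8,0]
}}

```text
clock: 17.0
eef_pos: [556.3, 83.5, 121.8]
eef_rot: [-3.139, -0.003, 1.663]
force: [3.3, 6.0, -1.5]
gripper_width: 19.5
```

```bash
python3 - <<'E'
from h import *
p0,r0,o=pose(); print(p0,o["eef_rot"],o["clock"],o["force"],o["moment"],o["gripper_width"])
print(np.degrees((r0*down(YAW+np.pi/2).inv()).as_rotvec()@UX))
for d in (7,14,21,28,35,42,49): print(d,arc(d,p0,r0))
E
```

```text
[556.28730464  83.45578456 121.78831898] [-3.13929065e+00 -2.99093970e-03  1.66334525e+00] 17.0 [ 3.30405015  5.95629116 -1.54979942] [ 1.42155599 -0.51366543  0.08408395] 19.476931191556545
0.17143744611117304
7 [-0.106, 0.0, 0.002, 0.001, 1.4, -0.003]
14 [-0.212, 0.0, 0.017, 0.003, 2.8, -0.006]
21 [-0.315, 0.0, 0.044, 0.004, 4.2, -0.01]
28 [-0.413, 0.001, 0.084, 0.006, 5.6, -0.013]
35 [-0.507, 0.001, 0.136, 0.007, 7.0, -0.016]
42 [-0.593, 0.001, 0.199, 0.009, 8.4, -0.019]
49 [-0.671, 0.001, 0.271, 0.01, 9.8, -0.023]
```

Request:
{"name": "send_rows", "arguments": {
  "moves": [255,-0.1,0,0,0,1.4,0,255,-0.21,0,0.02,0,2.8,0,255,-0.31,0,0.04,0,4.2,0,255,-0.41,0,0.08,0,5.6,0,255,-0.5,0,0.14,0,7,0,255,-0.59,0,0.2,0,8.4,0,255,-0.63,0,0.23,0,9,0,255,-0.63,0,0.23,0,9,0]
}}

```text
clock: 17.8
eef_pos: [557.9, 66.4, 114.5]
eef_rot: [-3.135, -0.787, 1.655]
force: [5.8, 2.7, 1.1]
gripper_width: 20.1
```

Request:
{"name": "send_rows", "arguments": {
  "moves": [120,0,0,0,0,0,0,120,0,0,0,0,0,0,120,0,0,-0.6,0,0,0,120,0,0,-1.5,0,0,0,120,0,0,-2.5,0,0,0,120,0,0,-2.5,0,0,0]
}}

```text
clock: 18.4
eef_pos: [562.5, 20.6, 162.3]
eef_rot: [-3.139, -0.778, 1.66]
force: [0.0, 0.6, 0.5]
gripper_width: 45.0
```

```bash
python3 - <<'E'
from h import *
p0,r0,o=pose(); print(p0,o["eef_rot"],o["clock"],o["force"],o["gripper_width"])
print(np.degrees((r0*down(YAW+np.pi/2).inv()).as_rotvec()@UX))
cv2.imwrite("pics/s13.png",cv2.resize(bot.capture("scene")[130:230,310:390,::-1],None,fx=6,fy=6,interpolation=cv2.INTER_CUBIC))
cv2.imwrite("pics/w13.png",bot.capture("wrist")[:,:,::-1])
for q in range(-40,15,5):
    a=np.radians(q); X=AX+73*(-np.sin(a)*UY+np.cos(a)*UZ)
    print(q,((proj("scene",X)-[310,130])*6).round(),proj("wrist",X).round())
for a,q in ((25,125),(8,125),(-10,125),(-20,110),(-20,85),(-20,62)): print(a,q,rel(*wp(a,q),p0,r0))
E
```

```text
[562.52580532  20.5678702  162.25483619] [-3.13883858 -0.77831956  1.65982604] 18.4 [0.03110728 0.64368528 0.50336006] 45.00636936061
44.594641842824615
-40 [253. 176.] [319.  92.]
-35 [248. 174.] [319.  94.]
-30 [242. 173.] [319.  96.]
-25 [236. 173.] [319. 100.]
-20 [230. 175.] [319. 105.]
-15 [224. 178.] [319. 110.]
-10 [217. 182.] [319. 117.]
-5 [210. 188.] [319. 125.]
0 [203. 195.] [319. 134.]
5 [196. 204.] [320. 144.]
10 [189. 214.] [320. 155.]
25 125 [1.221, -0.012, 0.17, -0.001, -3.919, -0.038]
8 125 [2.149, -0.015, 0.665, -0.007, -7.319, -0.038]
-10 125 [2.928, -0.018, 1.461, -0.013, -10.919, -0.037]
-20 110 [2.701, -0.018, 2.254, -0.016, -12.919, -0.036]
-20 85 [1.797, -0.015, 2.683, -0.016, -12.919, -0.036]
-20 62 [0.966, -0.013, 3.077, -0.016, -12.919, -0.036]
```

View pics/s13.png

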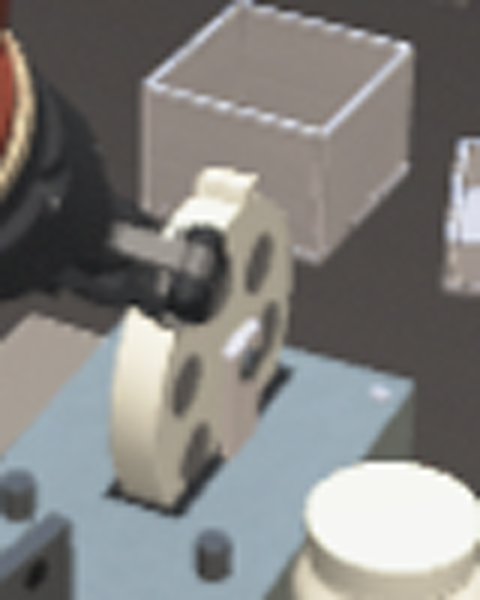

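View pics/w13.png

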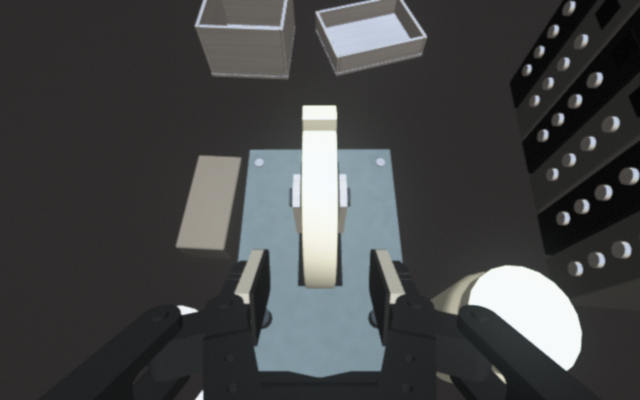

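```bash
python3 - <<'E'
import cv2
im=cv2.imread("pics/w13.png")[90:170,280:360]
cv2.imwrite("pics/w13c.png",cv2.resize(im,None,fx=7,fy=7,interpolation=cv2.INTER_CUBIC))
E
python3 - <<'E'
from h import *
for q in range(-30,1,3):
    a=np.radians(q); n=-np.sin(a)*UY+np.cos(a)*UZ; t=np.cos(a)*UY+np.sin(a)*UZ
    print(q,[round((proj("wrist",AX+r*n+s*7*t)[1]-90)*7) for r,s in ((73,1),(73,-1),(65,-1))])
E
```

```text
-30 [19, 67, 158]
-27 [29, 87, 177]
-24 [41, 109, 198]
-21 [56, 134, 221]
-18 [74, 162, 246]
-15 [94, 193, 274]
-12 [118, 226, 304]
-9 [144, 262, 336]
-6 [173, 301, 370]
-3 [204, 342, 406]
0 [239, 385, 444]
```

View pics/w13c.png

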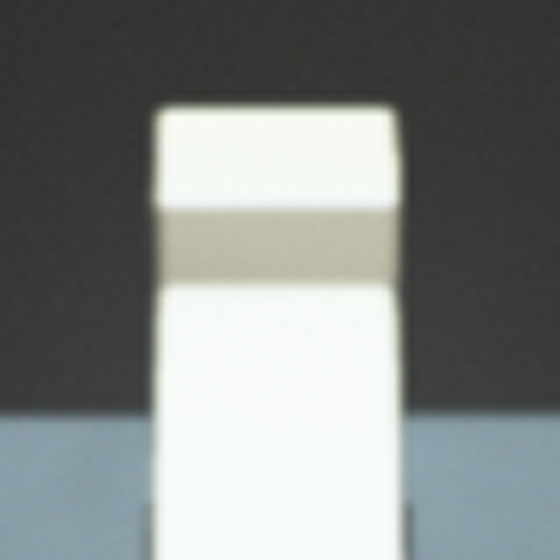

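Request:
{"name": "send_rows", "arguments": {
  "moves": [120,0.6,0,0.05,0,-1.7,0,120,1.2,0,0.15,0,-3.4,0,120,1.7,0,0.4,0,-5.1,0,120,2.1,0,0.65,0,-6.8,0,120,2.5,-0.02,1,0,-8.5,0,120,2.9,-0.02,1.45,0,-10.5,0,120,2.9,-0.02,1.6,0,-11.7,0,120,2.9,-0.02,1.6,0,-11.7,0]
}}

```text
clock: 19.3
eef_pos: [551.7, 106.3, 180.6]
eef_rot: [-3.134, 0.243, 1.672]
force: [0.1, 0.6, -0.3]
gripper_width: 45.2
```

```bash
python3 - <<'E'
from h import *
p0,r0,o=pose(); print(p0,o["eef_rot"],o["clock"],o["force"],o["gripper_width"])
print(np.degrees((r0*down(YAW+np.pi/2).inv()).as_rotvec()@UX))
for a,q in ((-14,110),(-14,85),(-14,60)): print(a,q,rel(*wp(a,q),p0,r0))
E
```

```text
[551.71532782 106.2906436  180.55054511] [-3.13393597  0.24298187  1.67184419] 19.3 [ 0.14949307  0.58492466 -0.26046036] 45.19812575651537
-13.92332048158728
-14 110 [-0.155, 0.103, 0.398, -0.067, -0.015, 0.083]
-14 85 [-0.156, 0.109, 1.398, -0.067, -0.015, 0.083]
-14 60 [-0.157, 0.115, 2.398, -0.067, -0.015, 0.083]
```

Request:
{"name": "send_rows", "arguments": {
  "moves": [120,-0.15,0.1,0.4,0,0,0.08,120,-0.15,0.1,0.9,0,0,0.08,120,-0.15,0.1,1.6,0,0,0.08,120,-0.15,0.11,2.2,0,0,0.08,120,-0.15,0.11,2.4,0,0,0.08,120,-0.15,0.11,2.4,0,0,0.08]
}}

```text
clock: 19.9
eef_pos: [556.9, 83.8, 123.4]
eef_rot: [-3.136, 0.24, 1.656]
force: [0.2, 0.2, 0.7]
gripper_width: 45.3
```

```bash
cat >> h.py <<'E'
def nubtab(qs,crop=None):
    c=bot.calibration("wrist")
    for q in qs:
        a=np.radians(q); n=-np.sin(a)*UY+np.cos(a)*UZ; t=np.cos(a)*UY+np.sin(a)*UZ
        print(q,[round(proj("wrist",AX+r*n+s*7*t,c)[1],1) for r,s in ((65,1),(73,1),(73,-1),(65,-1))])
E
python3 - <<'E'
from h import *
p0,r0,o=pose(); print(p0,o["eef_rot"],o["clock"],o["force"],o["gripper_width"])
nubtab([-20,-17,-14,-11])
cv2.imwrite("pics/w14.png",bot.capture("wrist")[:,:,::-1])
E
```

```text
[556.93789874  83.76795643 123.39014869] [-3.1357755   0.23962927  1.65629779] 19.9 [0.16767799 0.18198583 0.69465212] 45.26766846711514
-20 [np.float64(255.4), np.float64(263.8), np.float64(301.2), np.float64(290.7)]
-17 [np.float64(264.4), np.float64(274.5), np.float64(310.4), np.float64(298.4)]
-14 [np.float64(273.2), np.float64(284.9), np.float64(319.1), np.float64(305.8)]
-11 [np.float64(281.7), np.float64(294.9), np.float64(327.1), np.float64(312.6)]
```

View pics/w14.png

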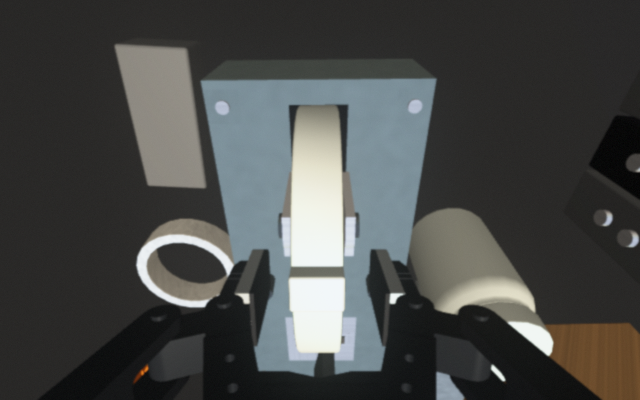

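Request:
{"name": "send_rows", "arguments": {
  "moves": [170,0,0,0,0,0,0,255,0,0,0,0,0,0,255,0,0,0,0,0,0,255,0,0,0,0,0,0]
}}

```text
clock: 20.35
eef_pos: [556.2, 84.8, 125.7]
eef_rot: [-3.135, 0.241, 1.659]
force: [-12.6, -0.6, 8.6]
gripper_width: 19.7
```

```bash
python3 - <<'E'
from h import *
p0,r0,o=pose(); print(p0,o["eef_rot"],o["clock"],o["force"],o["moment"],o["gripper_width"])
for d in (5,10,15): print(d,arc(d,p0,r0))
E
```

```text
[556.23885529  84.79983377 125.71537161] [-3.13530485  0.24072915  1.65896355] 20.35 [-12.57235551  -0.57959151   8.64079671] [-0.35365209  1.96118624 -0.21728801] 19.657832813435057
5 [-0.088, 0.001, 0.018, 0.005, 1.0, -0.008]
10 [-0.175, 0.001, 0.043, 0.011, 2.0, -0.015]
15 [-0.259, 0.002, 0.076, 0.016, 3.0, -0.023]
```

Request:
{"name": "send_rows", "arguments": {
  "moves": [255,-0.04,0,0.01,0,0.5,0,255,-0.11,0,0.02,0,1.3,0,255,-0.19,0,0.05,0,2.2,0,255,-0.25,0,0.07,0,2.9,0,255,-0.25,0,0.07,0,2.9,0,255,-0.25,0,0.07,0,2.9,0]
}}

```text
clock: 20.95
eef_pos: [556.9, 78.1, 125.4]
eef_rot: [-3.136, -0.013, 1.656]
force: [-11.7, -0.9, 7.3]
gripper_width: 19.4
```

Request:
{"name": "send_rows", "arguments": {
  "moves": [120,0,0,0,0,0,0,120,0,0,0,0,0,0,120,0,0,0,0,0,0,120,0,0,-1,0,0,0,120,0,0,-2.5,0,0,0,120,0,0,-3.5,0,0,0,120,0,0,-4,0,0,0,120,0,0,-4,0,0,0]
}}

```text
clock: 21.75
eef_pos: [559.6, 77.0, 226.0]
eef_rot: [-3.141, -0.012, 1.657]
force: [0.5, -0.8, 0.0]
gripper_width: 45.0
```

```bash
python3 - <<'E'
from h import *
p0,r0,o=pose(); print(p0,o["eef_rot"],o["clock"],o["force"],o["gripper_width"])
nubtab([-6,-3,0,3,6])
cv2.imwrite("pics/w15.png",bot.capture("wrist")[:,:,::-1])
cv2.imwrite("pics/s15.png",cv2.resize(bot.capture("scene")[130:230,310:390,::-1],None,fx=6,fy=6,interpolation=cv2.INTER_CUBIC))
E
```

```text
[559.59937582  76.99634262 225.98233268] [-3.14068495 -0.01244703  1.6566459 ] 21.75 [ 0.48386324 -0.75540785  0.00498088] 45.042695772368525
-6 [np.float64(180.7), np.float64(182.5), np.float64(204.3), np.float64(201.8)]
-3 [np.float64(185.9), np.float64(188.6), np.float64(210.0), np.float64(206.7)]
0 [np.float64(191.1), np.float64(194.6), np.float64(215.5), np.float64(211.4)]
3 [np.float64(196.3), np.float64(200.6), np.float64(220.8), np.float64(215.9)]
6 [np.float64(201.3), np.float64(206.3), np.float64(225.9), np.float64(220.3)]
```

View pics/w15.png

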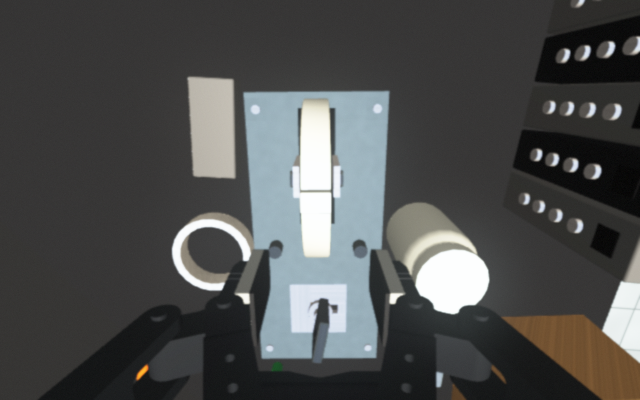

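View pics/s15.png

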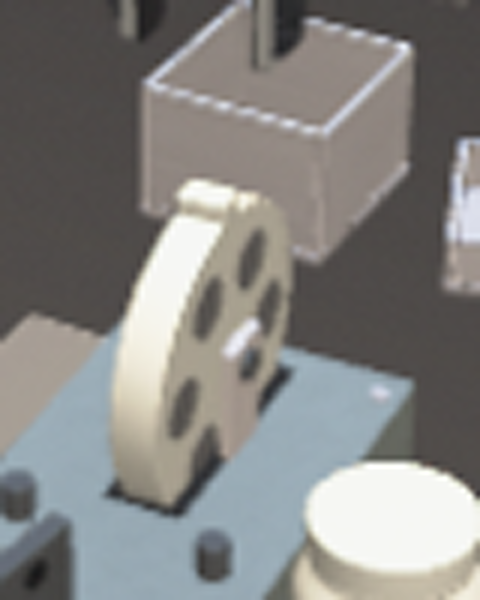

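```bash
python3 - <<'E'
import cv2
im=cv2.imread("pics/w15.png")
cv2.imwrite("pics/w15a.png",cv2.resize(im[85:225,240:395],None,fx=4.2,fy=4.2,interpolation=cv2.INTER_CUBIC))
cv2.imwrite("pics/w15b.png",cv2.resize(im[225:365,240:395],None,fx=4.2,fy=4.2,interpolation=cv2.INTER_CUBIC))
cv2.imwrite("pics/w15n.png",cv2.resize(im[170:220,290:345],None,fx=11,fy=11,interpolation=cv2.INTER_CUBIC))
E
```

View pics/w15a.png

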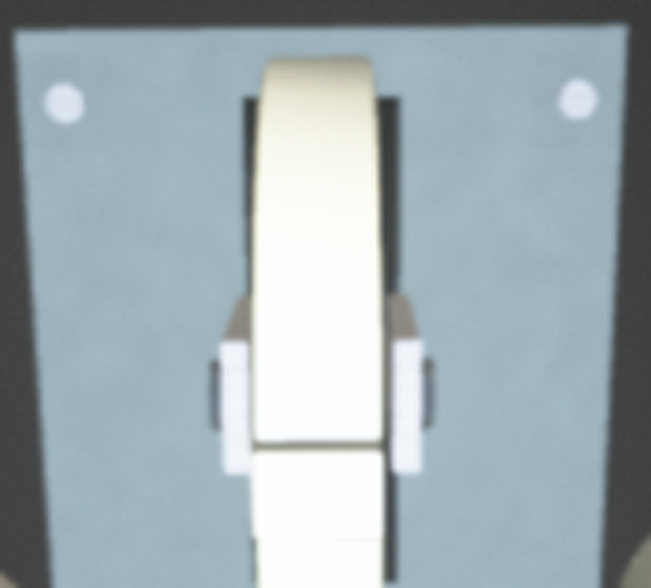

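View pics/w15b.png

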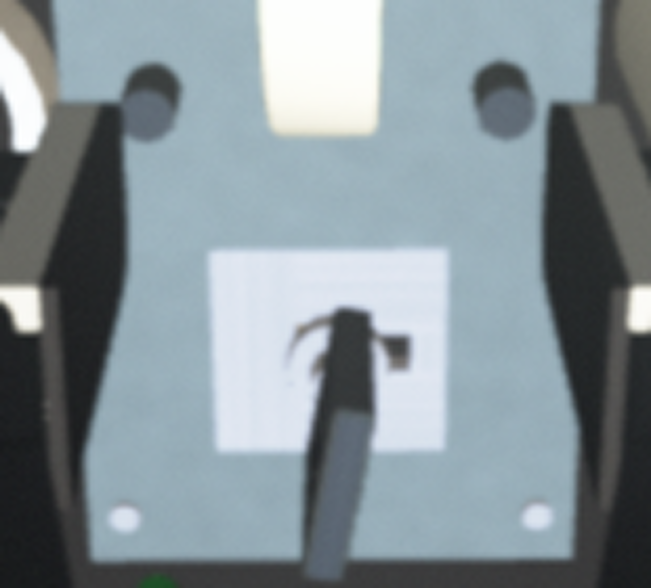

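View pics/w15n.png

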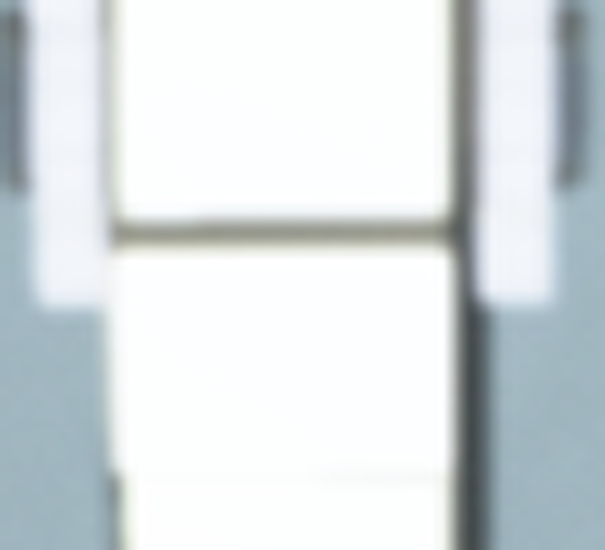

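```bash
python3 - <<'E'
from h import *
from scipy.optimize import least_squares
a=lambda x,y:np.array([x/4.2+240-.4,y/4.2+85-.4]); b=lambda x,y:np.array([x/4.2+240-.4,y/4.2+225-.4])
F=[((-55,210,0),a(65,103)),((55,210,0),a(578,99)),((-55,-50,0),b(125,518)),((55,-50,0),b(538,516)),
 ((-30,30,0),b(208,250)),((30,30,0),b(448,247)),((30,-30,0),b(445,450)),((-30,-30,0),b(215,452)),((-42,75,16),b(147,115)),((42,75,16),b(507,110))]
c=bot.calibration("wrist")
def fr(v,L,y): cu,su=np.cos(y),np.sin(y); return np.array([L[0]+cu*v[0]-su*v[1],L[1]+su*v[0]+cu*v[1],L[2]+v[2]])
def res(s): return np.concatenate([proj("wrist",fr(v,s[:3],s[3]),c)-u for v,u in F])
s=least_squares(res,[570,-71,60,.09]); print(s.x.round(3)); print(s.fun.reshape(-1,2).round(1).tolist())
def res2(s): return res([s[0],s[1],60,s[2]])
s2=least_squares(res2,[570,-71,.09]); print(s2.x.round(3)); print(s2.fun.reshape(-1,2).round(1).tolist())
for L,y in ((s.x[:3],s.x[3]),(np.r_[s2.x[:2],60],s2.x[2])):
  for q in (-4,-3,-2,-1,0,1,2):
    t=np.radians(q); pr=lambda r,k:proj("wrist",fr((0,155-r*np.sin(t)+k*np.cos(t),40+r*np.cos(t)+k*np.sin(t)),L,y),c)[1].round(1)
    print(q,pr(65,7),pr(73,7),pr(73,-7))
E
```

```text
[ 5.69554e+02 -7.19750e+01  5.65700e+01  9.40000e-02]
[[0.1, -0.4], [-0.3, -0.4], [0.2, -0.7], [-0.2, -0.6], [0.3, 0.1], [-0.0, 0.6], [-0.1, 0.2], [0.4, -0.1], [-0.4, 0.3], [0.1, 1.0]]
[ 5.69452e+02 -7.04360e+01  9.40000e-02]
[[-0.6, -2.0], [0.4, -2.0], [-0.3, 0.3], [0.3, 0.4], [-0.0, 0.6], [0.3, 1.0], [0.2, 1.1], [0.1, 0.8], [-0.9, 0.4], [0.6, 1.2]]
-4 184.5 186.9 208.4
-3 186.3 188.9 210.3
-2 188.0 190.9 212.1
-1 189.7 192.9 213.9
0 191.4 194.9 215.7
1 193.1 196.9 217.5
2 194.9 198.9 219.3
-4 183.6 186.0 207.8
-3 185.3 188.0 209.7
-2 187.1 190.1 211.6
-1 188.9 192.1 213.5
0 190.6 194.1 215.3
1 192.4 196.1 217.1
2 194.1 198.2 218.9
```

```bash
python3 - <<'E'
from h import *
b=lambda x,y:np.array([x/4.2+240-.4,y/4.2+225-.4])
c=bot.calibration("wrist")
P=[ray("wrist",b(*q),114,c) for q in ((335,410),(373,413),(305,578),(343,580))]
for p in P: print(p.round(1))
m1=(P[0]+P[1])/2;m2=(P[2]+P[3])/2; d=m1-m2; print((m1+m2)/2, np.linalg.norm(d),np.arctan2(d[1],d[0]), np.linalg.norm(P[0]-P[1]))
p0,r0,o=pose()
print(rel([570.9,-71.6,150],down(1.50),p0,r0)); print(rel([570.9,-71.6,220],down(1.5),p0,r0))
E
```

```text
[569.  -46.2 114. ]
[577.2 -46.2 114. ]
[566.1 -90.7 114. ]
[574.6 -90.5 114. ]
[571.69653473 -68.42713107 114.        ] 44.50435772741075 1.5095445786999353 8.18827352169317
[-6.007, 0.003, 2.846, -0.068, -0.147, 1.794]
[-5.97, -0.011, 0.047, -0.068, -0.147, 1.794]
```

Request:
{"name": "send_rows", "arguments": {
  "moves": [75,-1.5,0,0,0,0,0.4,75,-3.3,0,0.1,0,-0.05,0.9,75,-5,0,0.5,0,-0.1,1.4,75,-5.9,0,1.5,-0.05,-0.15,1.8,75,-6,0,2.8,-0.07,-0.15,1.75,75,-6,0,3.2,-0.07,-0.15,1.75,75,-6,0,3.2,-0.07,-0.15,1.75]
}}

```text
clock: 22.55
eef_pos: [569.2, -70.5, 139.6]
eef_rot: [-3.138, -0.001, 1.504]
force: [0.3, -0.4, -0.1]
gripper_width: 60.5
```

```bash
python3 - <<'E'
from h import *
p0,r0,o=pose(); print(p0,o["eef_rot"],o["clock"],o["force"],o["gripper_width"])
cv2.imwrite("pics/w16.png",bot.capture("wrist")[:,:,::-1])
print(rel([571,-71,60],down(1.51),p0,r0))
E
```

```text
[569.21370935 -70.47512638 139.63964565] [-3.13808131e+00 -1.26154208e-03  1.50390614e+00] 22.55 [ 0.29459364 -0.39141575 -0.05102812] 60.47614535514476
[-0.02, 0.084, 3.185, -0.04, -0.015, -0.07]
```

View pics/w16.png

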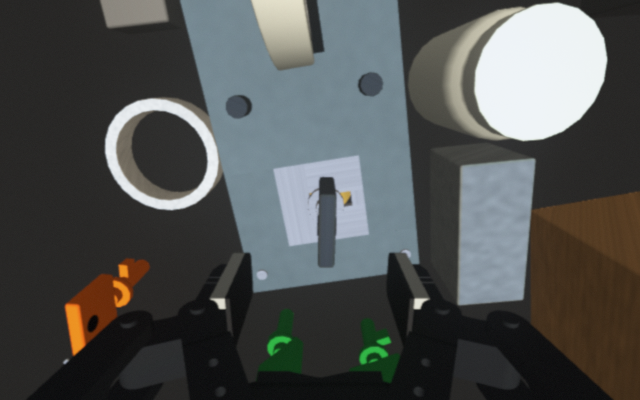

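Request:
{"name": "send_rows", "arguments": {
  "moves": [75,0,0.12,0.8,0,0,0,75,0,0.12,1.8,0,0,0,75,0,0.12,2.6,0,0,0,75,0,0.12,3,0,0,0,75,0,0.12,3.15,0,0,0,75,0,0.12,3.15,0,0,0]
}}

```text
clock: 23.2
eef_pos: [574.7, -71.5, 64.6]
eef_rot: [3.139, 0.001, 1.504]
force: [0.6, -0.4, -0.3]
gripper_width: 60.4
```

```bash
python3 - <<'E'
from h import *
p0,r0,o=pose(); print(p0,o["eef_rot"],o["clock"],o["force"],o["gripper_width"])
cv2.imwrite("pics/w17.png",bot.capture("wrist")[:,:,::-1])
cv2.imwrite("pics/s17.png",cv2.resize(bot.capture("scene")[150:300,240:400,::-1],None,fx=4,fy=4,interpolation=cv2.INTER_CUBIC))
E
```

```text
[574.66568193 -71.48085191  64.63489837] [3.13928687e+00 5.63664347e-04 1.50429085e+00] 23.2 [ 0.63538903 -0.38427736 -0.30121596] 60.4172901093309
```

View pics/w17.png

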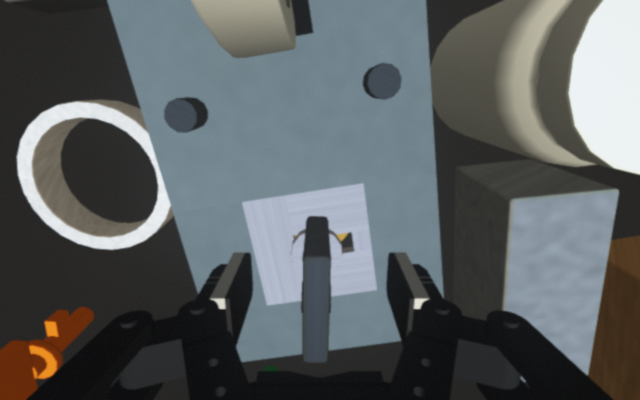

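View pics/s17.png

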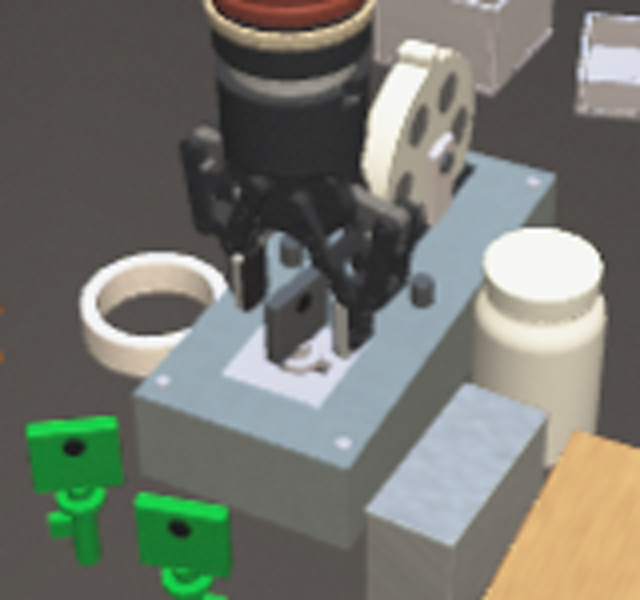

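Request:
{"name": "send_rows", "arguments": {
  "moves": [75,0,-0.07,0.15,0,0,0,75,0,-0.07,0.15,0,0,0,150,0,-0.07,0.15,0,0,0,255,0,-0.07,0.15,0,0,0,255,0,-0.07,0.15,0,0,0,255,0,-0.07,0.15,0,0,0,255,0,-0.07,0.15,0,0,0,255,0,-0.07,0.15,0,0,0],
  "grip_force": 50
}}

```text
clock: 24.1
eef_pos: [572.7, -71.6, 60.2]
eef_rot: [3.14, 0.0, 1.504]
force: [1.5, 0.2, 0.7]
gripper_width: 9.3
```

```bash
python3 - <<'E'
from h import *
p0,r0,o=pose(); print(p0,o["eef_rot"],o["clock"],o["force"],o["moment"],o["gripper_width"])
cv2.imwrite("pics/w18.png",bot.capture("wrist")[:,:,::-1])
cv2.imwrite("pics/s18.png",cv2.resize(bot.capture("scene")[150:300,240:400,::-1],None,fx=4,fy=4,interpolation=cv2.INTER_CUBIC))
E
```

```text
[572.70398378 -71.57113762  60.15436124] [3.13960191e+00 3.71978001e-04 1.50379906e+00] 24.1 [1.45636976 0.22207094 0.69341947] [ 0.09658069 -0.32865233  0.01586478] 9.348796654673349
```

View pics/w18.png

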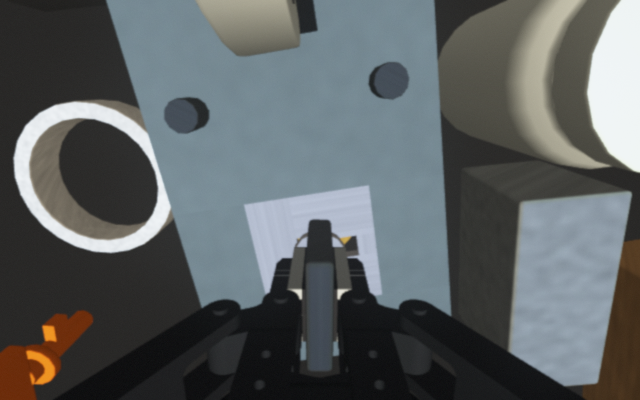

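View pics/s18.png

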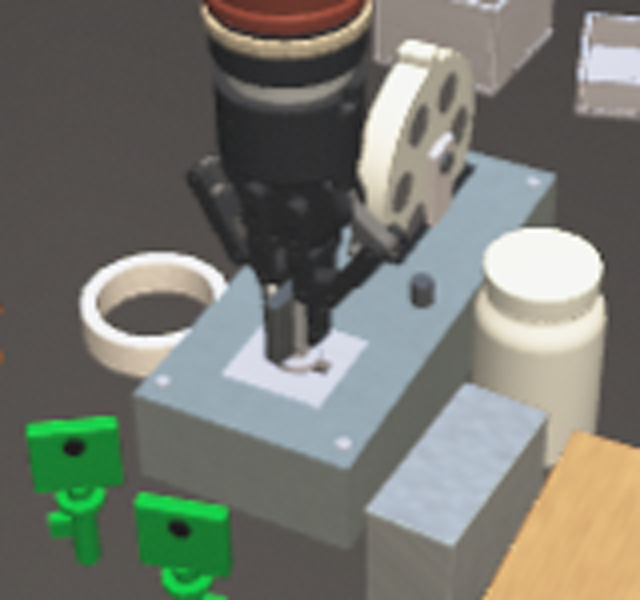

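Request:
{"name": "send_rows", "arguments": {
  "moves": [255,0,-0.01,0,0,0,-0.6,255,0,-0.02,0,0,0,-1.7,255,0,-0.03,0,0,0,-3,255,0,-0.04,0,0,0,-4.3,255,0,-0.05,0,0,0,-5.6,255,0,-0.06,0,0,0,-6.9,255,0,-0.06,0,0,0,-8.2,255,0,-0.06,0,0,0,-9.5]
}}

```text
clock: 25.0
eef_pos: [570.6, -72.0, 60.1]
eef_rot: [-3.141, 0.002, 2.337]
force: [-1.5, -1.9, 2.1]
gripper_width: 9.3
```

```bash
python3 - <<'E'
from h import *
p0,r0,o=pose(); print(p0,o["eef_rot"],o["clock"],o["force"],o["moment"],o["gripper_width"])
print(rel([570.8,-71.6,60.2],down(YAW+np.pi),p0,r0))
E
```

```text
[570.62130509 -72.02126764  60.11032446] [-3.14100258e+00  1.58872445e-03  2.33693696e+00] 25.0 [-1.5395077  -1.90306883  2.05285874] [-0.56975266  0.29609082 -0.08568758] 9.29328441745577
[0.007, 0.017, -0.004, -0.014, 0.014, -10.293]
```

Request:
{"name": "send_rows", "arguments": {
  "moves": [255,0,0.01,0,0,0,-1.2,255,0,0.01,0,0,0,-2.6,255,0,0.01,0,0,0,-4,255,0,0.01,0,0,0,-5.4,255,0,0.01,0,0,0,-6.8,255,0,0.01,0,0,0,-8.2,255,0,0.01,0,0,0,-9.2,255,0,0.01,0,0,0,-9.6]
}}

```text
clock: 25.8
eef_pos: [571.1, -72.0, 60.2]
eef_rot: [-3.14, 0.001, -3.11]
force: [-0.5, -3.8, 0.5]
gripper_width: 9.3
```

Request:
{"name": "send_rows", "arguments": {
  "moves": [255,0,0,0,0,0,0,255,0,0,0,0,0,-0.2]
}}

```text
clock: 26.0
eef_pos: [571.1, -71.9, 60.1]
eef_rot: [-3.14, 0.001, -3.096]
force: [-1.0, -5.5, 1.5]
gripper_width: 9.6
```

```bash
python3 - <<'E'
from h import *
p0,r0,o=pose(); print(p0,o["eef_rot"],o["clock"],o["force"],o["moment"],o["gripper_width"])
print(rel([570.8,-71.6,60.2],down(YAW+np.pi),p0,r0))
E
```

```text
[571.09376693 -71.91761863  60.1249323 ] [-3.13991890e+00  1.21390984e-03 -3.09632033e+00] 26.0 [-1.04964815 -5.45272281  1.47721816] [-1.17289441  0.17558796 -0.05559514] 9.649329945012283
[0.011, 0.013, -0.003, -0.02, 0.013, -0.554]
```

Request:
{"name": "send_rows", "arguments": {
  "moves": [255,0,0.01,0,0,0,-0.3,255,0,0.01,0,0,0,-0.6,255,0,0.01,0,0,0,-0.6]
}}

```text
clock: 26.3
eef_pos: [571.1, -71.7, 60.2]
eef_rot: [-3.14, 0.001, -3.042]
force: [-0.8, -5.7, 1.6]
gripper_width: 9.5
```

Request:
{"name": "send_rows", "arguments": {
  "moves": [255,0,0,0,0,0,-0.3,255,0,0,0,0,0,-0.5,255,0,0,0,0,0,-0.5]
}}

```text
clock: 26.6
eef_pos: [571.1, -71.7, 60.1]
eef_rot: [-3.14, 0.001, -2.999]
force: [-0.5, -5.7, 2.5]
gripper_width: 9.2
```

```bash
python3 - <<'E'
from h import *
p0,r0,o=pose(); print(p0,o["eef_rot"],o["clock"],o["force"],o["moment"],o["gripper_width"])
E
```

```text
[571.12126106 -71.73123861  60.12000393] [-3.13962919e+00  1.05121175e-03 -2.99895906e+00] 26.6 [-0.51895518 -5.66522629  2.46952295] [-1.38152104  0.14476686 -0.10162945] 9.223737751762682
```

Request:
{"name": "send_rows", "arguments": {
  "moves": [255,0,0,0,0,0,-0.4,255,0,0,0,0,0,-0.8,255,0,0,0,0,0,-1,255,0,0,0,0,0,-1]
}}

```text
clock: 27.0
eef_pos: [571.5, -72.5, 60.2]
eef_rot: [-3.138, 0.001, -2.912]
force: [0.3, -9.8, 0.3]
gripper_width: 9.5
```

```bash
python3 - <<'E'
from h import *
p0,r0,o=pose(); print(p0,o["eef_rot"],o["clock"],o["force"],o["moment"],o["gripper_width"])
cv2.imwrite("pics/w19.png",bot.capture("wrist")[:,:,::-1])
E
```

```text
[571.45024617 -72.53324182  60.19418304] [-3.13792299e+00  1.11644516e-03 -2.91220767e+00] 27.0 [ 0.33020753 -9.79911817  0.32342742] [-2.20857196 -0.20262429 -0.19231224] 9.460295246318273
```

View pics/w19.png

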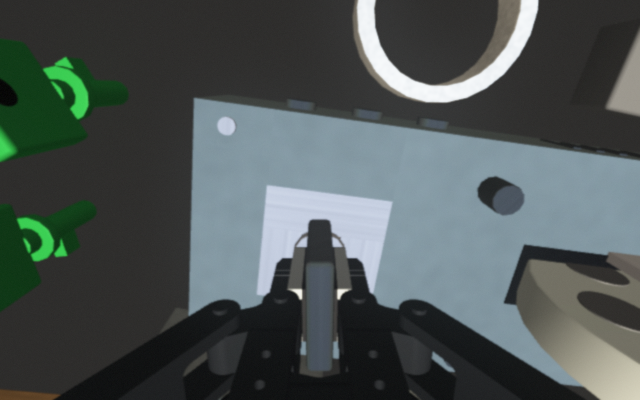

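Request:
{"name": "send_rows", "arguments": {
  "moves": [255,0,0,0,0,0,0.6,255,0,0,0,0,0,1,255,0,0,0,0,0,1]
}}

```text
clock: 27.35
eef_pos: [571.0, -71.5, 60.1]
eef_rot: [-3.14, 0.001, -3.0]
force: [-1.9, -5.5, 2.6]
gripper_width: 9.2
```

```bash
python3 - <<'E'
from h import *
p0,r0,o=pose(); print(p0,o["eef_rot"],o["clock"],o["force"],o["moment"],o["gripper_width"])
E
```

```text
[571.04963669 -71.49704502  60.14356274] [-3.14010226e+00  1.04206600e-03 -3.00008491e+00] 27.35 [-1.94844231 -5.48347168  2.64703246] [-1.20366099  0.28724194 -0.05209123] 9.153036882130955
```

Request:
{"name": "send_rows", "arguments": {
  "moves": [255,0,-0.03,0,0,0,0,255,0,-0.04,-0.1,0,0,0,255,0,-0.04,-0.25,0,0,0,255,0,-0.04,-0.4,0,0,0]
}}

```text
clock: 27.75
eef_pos: [570.9, -71.7, 69.8]
eef_rot: [3.141, 0.001, -2.999]
force: [-0.1, -1.4, -1.7]
gripper_width: 9.5
```

```bash
python3 - <<'E'
from h import *
p0,r0,o=pose(); print(p0,o["eef_rot"],o["clock"],o["force"],o["moment"],o["gripper_width"])
E
```

```text
[570.91033916 -71.68367199  69.77908605] [ 3.14144292e+00  6.23918194e-04 -2.99880427e+00] 27.75 [-0.06426185 -1.43348152 -1.68706602] [-0.42692407 -0.00323597 -0.06064543] 9.51302447483922
```

Request:
{"name": "send_rows", "arguments": {
  "moves": [255,0,0,-0.2,0,0,0,255,0,0,-0.5,0,0,0,255,0,0,-0.8,0,0,0,255,0,0,-1.1,0,0,0]
}}

```text
clock: 28.15
eef_pos: [571.4, -71.8, 98.4]
eef_rot: [-3.141, 0.002, -2.999]
force: [-0.8, -0.5, -0.8]
gripper_width: 9.8
```

```bash
python3 - <<'E'
from h import *
p0,r0,o=pose(); print(p0,o["eef_rot"],o["clock"],o["force"],o["moment"],o["gripper_width"])
E
```

```text
[571.37589871 -71.79103406  98.42698766] [-3.14106952e+00  1.81262466e-03 -2.99886602e+00] 28.15 [-0.82856718 -0.51248349 -0.8061011 ] [-0.04675915  0.03163115 -0.03283857] 9.766666351474045
```

```bash
python3 - <<'E'
from h import *
p0,r0,o=pose()
print(rel([571,-72,235],down(-3.0),p0,r0)); print(rel([443.7,345,235],down(-3.11),p0,r0))
cv2.imwrite("pics/s20.png",cv2.resize(bot.capture("scene")[130:280,250:410,::-1],None,fx=4,fy=4,interpolation=cv2.INTER_CUBIC))
E
```

```text
[0.006, -0.009, -5.463, -0.006, 0.021, 0.013]
[2.674, 17.226, -5.477, -0.005, 0.021, 1.273]
```

View pics/s20.png

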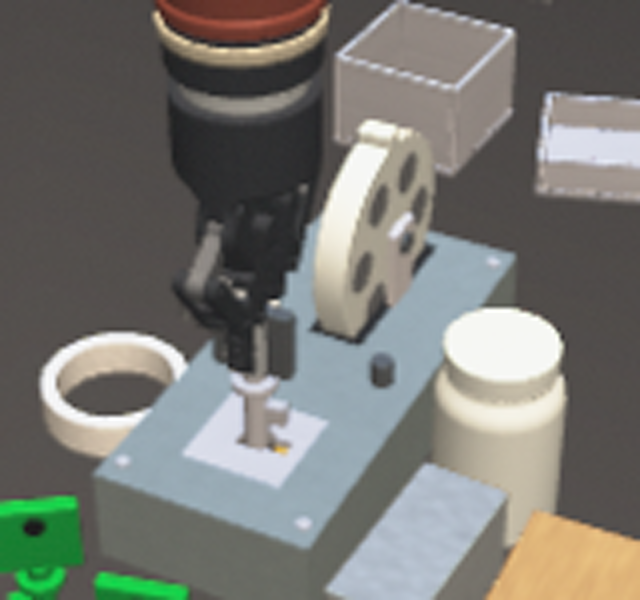

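The key is out of the lock as far as the bit, and the wheel nub is still at the top. I lift high, then carry it across.

Request:
{"name": "send_rows", "arguments": {
  "moves": [255,0,0,-1,0,0,0,255,0,0,-2.5,0,0,0,255,0,0,-4,0,0,0,255,0,0,-5.5,0,0,0,255,0,0.5,-5.7,0,0,0,255,0.1,1.5,-5.7,0,0,0.1,255,0.4,3,-5.7,0,0,0.2,255,0.7,4.7,-5.7,0,0,0.4]
}}

```text
clock: 29.0
eef_pos: [536.3, 42.8, 239.0]
eef_rot: [-3.141, 0.001, -3.036]
force: [0.4, 1.1, -1.3]
gripper_width: 9.5
```

```bash
python3 - <<'E'
from h import *
p0,r0,o=pose(); print(p0,o["clock"],o["force"],o["gripper_width"])
print(rel([443.7,345,235],down(-3.11),p0,r0))
E
```

```text
[536.31850305  42.84582661 239.04158482] 29.0 [ 0.38992129  1.0898005  -1.34210426] 9.474898410224077
[2.408, 12.41, 0.159, -0.001, 0.006, 0.85]
```

Request:
{"name": "send_rows", "arguments": {
  "moves": [255,0.4,1.7,0,0,0,0.1,255,0.7,3.5,0,0,0,0.2,255,1,5.3,0,0,0,0.4,255,1.4,7.1,0,0,0,0.5,255,1.7,8.9,0,0,0,0.6,255,2.1,10.7,0,0,0,0.8,255,2.3,11.8,0,0,0,0.8,255,2.4,12.3,0,0,0,0.8]
}}

```text
clock: 29.8
eef_pos: [442.6, 343.6, 239.0]
eef_rot: [-3.141, 0.0, -3.101]
force: [0.0, 0.3, -1.4]
gripper_width: 9.3
```

Request:
{"name": "send_rows", "arguments": {
  "moves": [255,0,0,0.5,0,0,0,255,0,0,1.5,0,0,0,255,0,0,2.2,0,0,0,255,0,0,2.5,0,0,0,255,0,0,2.5,0,0,0]
}}

```text
clock: 30.3
eef_pos: [444.1, 339.9, 175.5]
eef_rot: [-3.14, -0.001, -3.105]
force: [0.4, 1.2, -1.1]
gripper_width: 9.1
```

```bash
python3 - <<'E'
from h import *
p0,r0,o=pose(); print(p0,o["eef_rot"],o["clock"],o["force"],o["gripper_width"])
c=bot.calibration("wrist")
cv2.imwrite("pics/w21.png",bot.capture("wrist")[:,:,::-1])
cv2.imwrite("pics/s21.png",cv2.resize(bot.capture("scene")[90:240,290:450,::-1],None,fx=4,fy=4,interpolation=cv2.INTER_CUBIC))
print([proj("wrist",BOX+np.array([a,b,67.5]),c).round().tolist() for a,b in ((-49,-49),(-49,49),(49,49),(49,-49))])
E
```

```text
[444.06162556 339.85674108 175.4796975 ] [-3.14004002e+00 -9.28641972e-04 -3.10513561e+00] 30.3 [ 0.35494652  1.20025844 -1.08027304] 9.090287420775837
[[264.0, 125.0], [397.0, 130.0], [385.0, 250.0], [266.0, 246.0]]
```

View pics/w21.png

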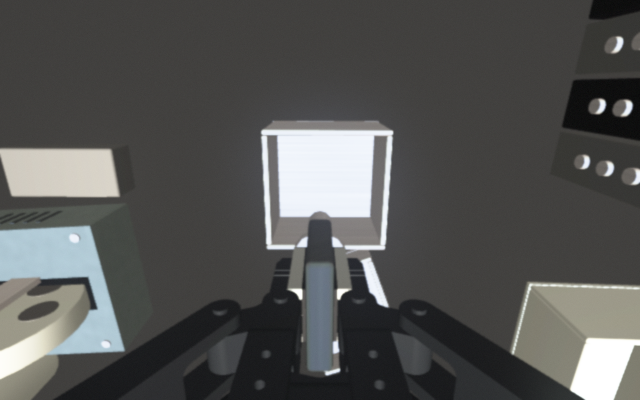

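View pics/s21.png

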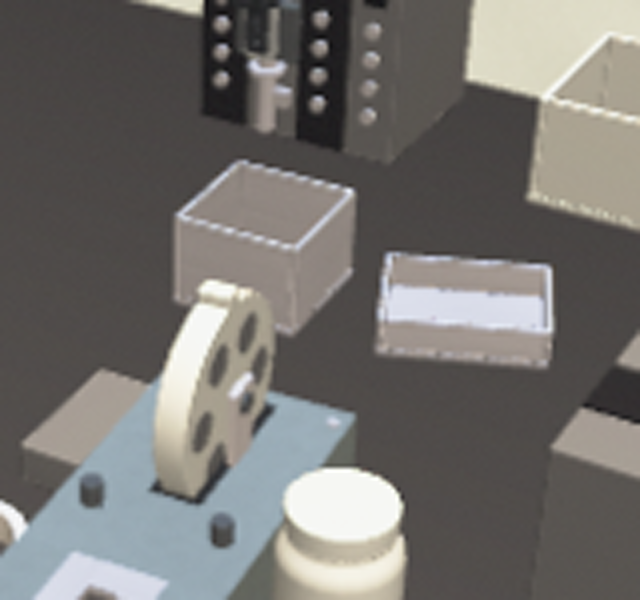

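Request:
{"name": "send_rows", "arguments": {
  "moves": [255,0,0.17,0.5,0,0,0,255,0,0.17,1.5,0,0,0,255,0,0.17,2.5,0,0,0,255,0,0.17,3.3,0,0,0,255,0,0.17,4,0,0,0,255,0,0.17,4.4,0,0,0,255,0,0.17,4.6,0,0,0,255,0,0.17,4.6,0,0,0]
}}

```text
clock: 31.2
eef_pos: [444.4, 345.4, 61.9]
eef_rot: [-3.141, 0.001, -3.104]
force: [0.2, 0.0, -1.8]
gripper_width: 9.4
```

```bash
python3 - <<'E'
from h import *
p0,r0,o=pose(); print(p0,o["eef_rot"],o["clock"],o["force"],o["gripper_width"])
cv2.imwrite("pics/w22.png",bot.capture("wrist")[:,:,::-1])
E
```

```text
[444.37412664 345.40806833  61.93938698] [-3.14104469e+00  1.16202330e-03 -3.10382495e+00] 31.2 [ 0.17658495  0.03612398 -1.75239774] 9.385654523914198
```

View pics/w22.png

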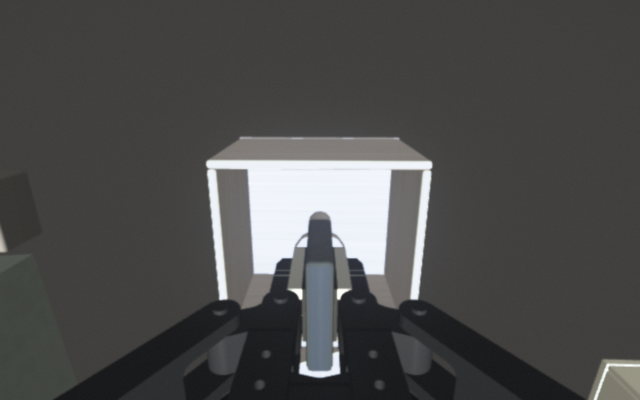

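Request:
{"name": "send_rows", "arguments": {
  "moves": [255,0,0,0.2,0,0,0,255,0,0,0.4,0,0,0,255,0,0,0.5,0,0,0,255,0,0,0.5,0,0,0]
}}

```text
clock: 31.65
eef_pos: [444.1, 345.2, 49.1]
eef_rot: [-3.141, 0.001, -3.104]
force: [-0.9, 0.3, -1.2]
gripper_width: 9.0
```

```bash
python3 - <<'E'
from h import *
p0,r0,o=pose(); print(p0,o["clock"],o["force"],o["gripper_width"])
cv2.imwrite("pics/s23.png",cv2.resize(bot.capture("scene")[90:210,310:430,::-1],None,fx=5,fy=5,interpolation=cv2.INTER_CUBIC))
E
```

```text
[444.14690793 345.22139328  49.14537667] 31.65 [-0.89777173  0.31160655 -1.19226462] 9.030552923242775
```

View pics/s23.png

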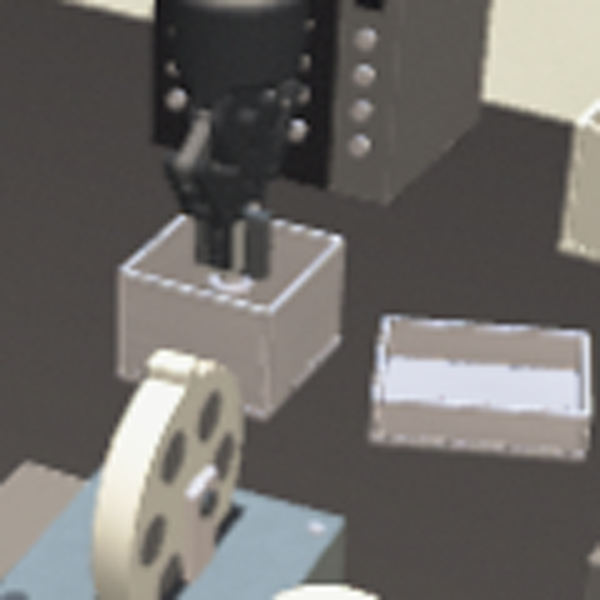

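Request:
{"name": "send_rows", "arguments": {
  "moves": [255,0,0,0.07,0,0,0,230,0,0,0.07,0,0,0,190,0,0,0.07,0,0,0,160,0,0,0.07,0,0,0,160,0,0,0,0,0,0,160,0,0,-0.8,0,0,0,160,0,0,-2,0,0,0,160,0,0,-3.5,0,0,0]
}}

```text
clock: 32.5
eef_pos: [443.4, 345.0, 137.1]
eef_rot: [-3.14, -0.001, -3.104]
force: [1.5, 1.3, 0.8]
gripper_width: 31.7
```

Request:
{"name": "send_rows", "arguments": {
  "moves": [120,0,0,-1,0,0,0,120,0,0,-2.5,0,0,0,120,0,0,-3.5,0,0,0,120,0,0,-3.5,0,0,0]
}}

```text
clock: 32.9
eef_pos: [445.9, 346.2, 229.3]
eef_rot: [3.14, 0.007, -3.104]
force: [0.3, -0.5, -0.5]
gripper_width: 45.0
```

```bash
python3 - <<'E'
from h import *
p0,r0,o=pose(); print(p0,o["clock"],o["force"],o["gripper_width"])
cv2.imwrite("pics/w24.png",bot.capture("wrist")[:,:,::-1])
cv2.imwrite("pics/s24.png",bot.capture("scene")[:,:,::-1])
cv2.imwrite("pics/t24.png",bot.capture("top")[:,:,::-1])
E
```

```text
[445.8904846  346.21413572 229.27767652] 32.9 [ 0.29104243 -0.46124716 -0.49557674] 44.97187889498434
```

View pics/w24.png

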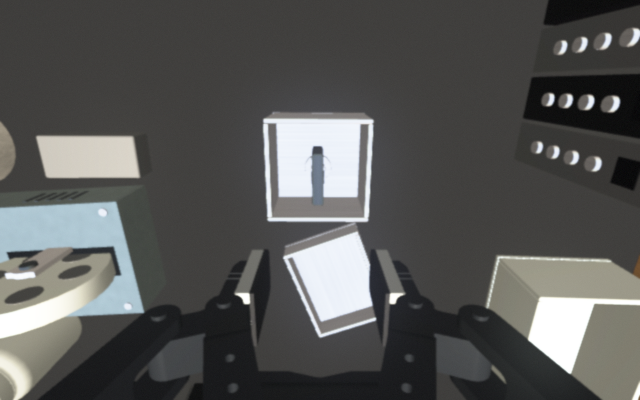

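View pics/s24.png

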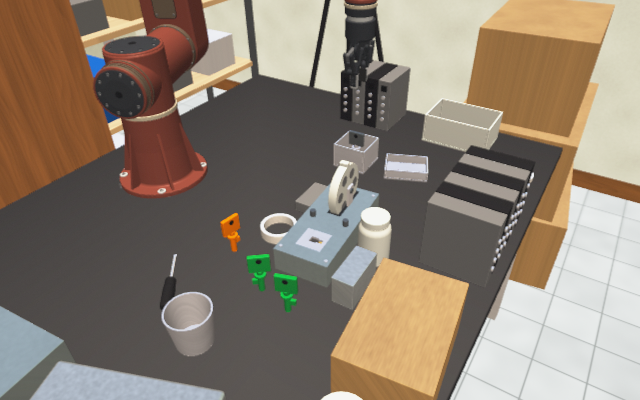

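View pics/t24.png

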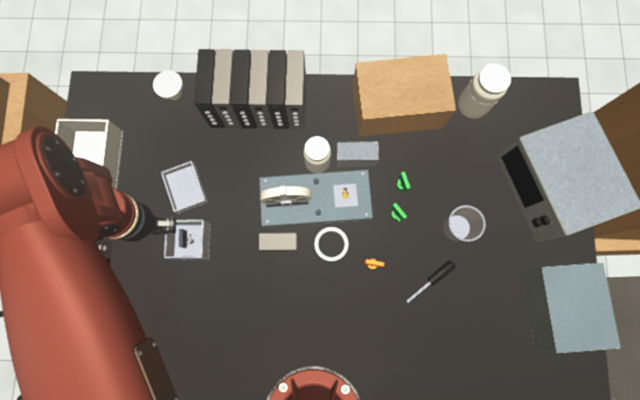

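```bash
python3 - <<'E'
import cv2,numpy as np
a=cv2.imread("pics/scene0.png");b=cv2.imread("pics/s24.png")
d=cv2.absdiff(a,b).max(2); d[:150,:]=0; n,l,s,c=cv2.connectedComponentsWithStats((d>40).astype(np.uint8)); print([x.tolist() for x in s if x[4]>8])
x=cv2.resize(b[130:270,270:400],None,fx=4.2,fy=4.2,interpolation=cv2.INTER_CUBIC); cv2.imwrite("pics/s24c.png",x)
from h import *
for q in (-8,-4,0,4,8):
    t=np.radians(q); n=-np.sin(t)*UY+np.cos(t)*UZ; u=np.cos(t)*UY+np.sin(t)*UZ
    A=np.array([555.7,84.3,100])
    print(q,[((proj("scene",A+73*n+k*7*u+j*10*UX)-[270,130])*4.2).round().tolist() for k in (1,-1) for j in (1,-1)])
E
```

```text
[[0, 0, 640, 400, 255412], [339, 160, 11, 8, 41], [350, 168, 7, 15, 48], [346, 172, 3, 8, 18], [342, 178, 4, 9, 21], [339, 188, 5, 8, 22], [338, 196, 8, 14, 47], [303, 217, 21, 26, 383]]
-8 [[340.0, 127.0], [307.0, 119.0], [330.0, 136.0], [297.0, 128.0]]
-4 [[336.0, 130.0], [304.0, 122.0], [326.0, 140.0], [293.0, 132.0]]
0 [[333.0, 133.0], [300.0, 125.0], [322.0, 145.0], [289.0, 137.0]]
4 [[329.0, 137.0], [296.0, 129.0], [318.0, 151.0], [285.0, 142.0]]
8 [[325.0, 142.0], [292.0, 133.0], [314.0, 157.0], [281.0, 148.0]]
```

View pics/s24c.png

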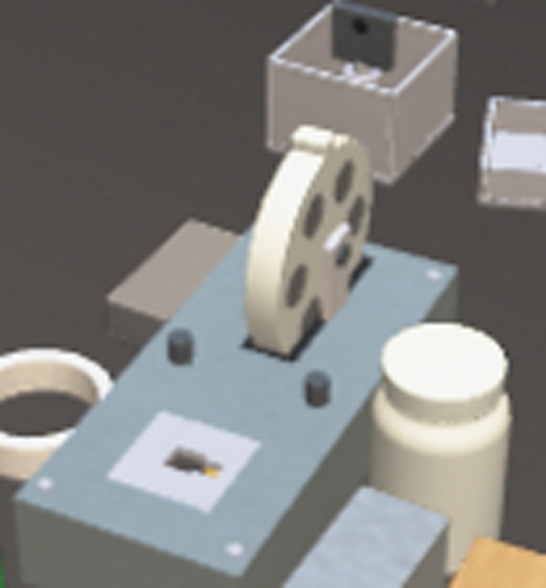

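```bash
python3 - <<'E'
from workcell import bot
print(bot.get_obs()["clock"]); print(bot.sign_off())
E
```

```text
33.05
the job is handed in; nothing more can be done
None
```

I did every step in the order asked and handed the job in at 33.05 s, inside the 67 s limit. Sign-off gives no verdict.

**What I did**
- **Unlock:** I turned the key clockwise until the turning moment rose to about 0.19 N m, which I took as the stop, and left it there.
- **Spin the wheel:** I pinched the rim and turned it in three strokes until the nub was at the top, then let go.
- **Lock again:** I turned the key back until the moment rose to about 0.19 N m the other way. The key then lifted out with almost no resistance.
- **Put the key away:** I lowered it into the square steel box and let go; it stands upright there.

**Last checks**
- **Nub:** the close-up after the spin put it about 1.5° short of the very top, uncertain by about 1°. The final scene picture fits 0° to its resolution. I left it there.
- **Other objects:** comparing the scene picture from before and after, on the bench below the box, only the wheel and the lock had changed. The key box and tray look unmoved by eye.
- **Arm:** clear of everything, with readings near zero force.

**Where things disagreed**
- **Fingertip position:** the pictures showed the fingertips about 17 mm behind the reported TCP, not 19 mm ahead as described. My first key grip therefore held only the top edge of the bow, though it turned the key, and my first attempt to grip the wheel closed on nothing. I corrected for this afterwards.
- **Key angle at the stop:** the bow read about 1.72 rad, more than 1.57 rad plus the 0.05 rad of play. I did not resolve this, but the wheel did turn freely.
- **Locked again:** I did not test the brake directly. I judged it from the return stop and the key coming out.

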